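# Start the creep check on the ball press load cells

### The job

Turn the red cam lever just far enough that its rubber shoe takes up the gap and squeezes lightly (about 2 mm) against the end of the blue load-cell block, without overrunning. Press the white key while the domes are still bare, then balance each steel check slab, centred and close to level, on a dome of its own; with all of them standing free, press the yellow key and then the green key, one at a time. Leave the lever set and the slabs balanced, and do not disturb the jar, mould, tin, spool and pricker.

Things in the scene. Friction and masses are not known exactly. Their poses are not given: they have to be found in the camera images.
- slab1_mid (a point): steel check slab 1, a flat bar 86 mm long (its x), 40 mm wide (y) and 20 mm thick (z) with a thin red cross on both faces, about 0.54 kg, lying flat at the start on the open stretch of table to the +y side of the block (around x 0.43 to 0.62, y 0.23 to 0.42, where a fallen slab can also be laid flat again); set on a dome off its centre it tilts by about 1 degree per mm and stays; the three are alike, either face may be up, and one may be absent. Point: its centre, half-way up
- slab2_mid (a point): steel check slab 2, a flat bar 86 mm long (its x), 40 mm wide (y) and 20 mm thick (z) with a thin red cross on both faces, about 0.54 kg, lying flat at the start on the open stretch of table to the +y side of the block (around x 0.43 to 0.62, y 0.23 to 0.42, where a fallen slab can also be laid flat again); set on a dome off its centre it tilts by about 1 degree per mm and stays; the three are alike, either face may be up, and one may be absent. Point: its centre, half-way up
- slab3_mid (a point): steel check slab 3, a flat bar 86 mm long (its x), 40 mm wide (y) and 20 mm thick (z) with a thin red cross on both faces, about 0.54 kg, lying flat at the start on the open stretch of table to the +y side of the block (around x 0.43 to 0.62, y 0.23 to 0.42, where a fallen slab can also be laid flat again); set on a dome off its centre it tilts by about 1 degree per mm and stays; the three are alike, either face may be up, and one may be absent. Point: its centre, half-way up
- dome1_top (a point): crown (highest point, 60 mm above the table) of the -y end (cam side) aluminium load dome of the blue load-cell block; part of a sphere of 60 mm radius, 77 mm across at its foot, standing 14 mm above the flat top of the block. z is up. The three domes stand 100 mm apart in a row along the block's y
- dome2_top (a point): crown (highest point, 60 mm above the table) of the middle aluminium load dome of the blue load-cell block; part of a sphere of 60 mm radius, 77 mm across at its foot, standing 14 mm above the flat top of the block. z is up. The three domes stand 100 mm apart in a row along the block's y
- dome3_top (a point): crown (highest point, 60 mm above the table) of the +y end (fence side) aluminium load dome of the blue load-cell block; part of a sphere of 60 mm radius, 77 mm across at its foot, standing 14 mm above the flat top of the block. z is up. The three domes stand 100 mm apart in a row along the block's y
- cam (a joint): angle of the red cam lever, rad, 0 to 2.2; it grows as the lever turns anticlockwise seen from above, about an upright axis. Each radian drives the shoe 10 mm towards the block; stiff (about 2 N at the knob), stays where it is left; the cam gives no stop of its own when the shoe meets the block, so watch the gap
- lever_knob (a point): upright red knob at the lever's free end, a round post 20 mm across, from 55 to 99 mm above the table, 80 mm from the lever's axis. Point: on the post's axis, 80 mm up. At joint value 0 the lever points to the block's -x
- cam_axis (a point): on the upright axis about which the cam lever turns, 80 mm above the table; its x, y and z axes are those of the block
- shoe_face (a point): middle of the black rubber face of the shoe that the cam drives along the block's +y, 30 mm up
- block_end (a point): middle of the end face of the blue block (110 x 310 mm, 46 mm high) that the shoe closes on, 30 mm up. Its y points into the block, along the row of domes, z up: the shoe's y in this frame is minus the gap, or plus the squeeze of the rubber
- key_white (a joint): travel of the white key, m: 0 up, 0.006 fully down; it springs back by itself, starts to move at 1.5 N, needs 5 N to bottom and counts as pressed beyond 0.004
- key_yellow (a joint): travel of the yellow key, m: 0 up, 0.006 fully down; it springs back by itself, starts to move at 1.5 N, needs 5 N to bottom and counts as pressed beyond 0.004
- key_green (a joint): travel of the green key, m: 0 up, 0.006 fully down; it springs back by itself, starts to move at 1.5 N, needs 5 N to bottom and counts as pressed beyond 0.004
- key_white_top (a point): middle of the top face of the white round key, 30 mm across, 58 mm above the table, on the grey indicator box (190 x 90 mm, 40 mm high); the three keys stand 58 mm apart in a row, in any order; pressed straight down
- key_yellow_top (a point): middle of the top face of the yellow round key, 30 mm across, 58 mm above the table, on the grey indicator box (190 x 90 mm, 40 mm high); the three keys stand 58 mm apart in a row, in any order; pressed straight down
- key_green_top (a point): middle of the top face of the green round key, 30 mm across, 58 mm above the table, on the grey indicator box (190 x 90 mm, 40 mm high); the three keys stand 58 mm apart in a row, in any order; pressed straight down
- jar: bystander: green glass jar, 68 mm across, 100 mm tall; origin at the middle of its underside
- mould: bystander: squat aluminium core mould, 90 mm across, 55 mm tall; origin at the middle of its underside
- tin: bystander: yellow tin, 72 mm across, 60 mm tall; origin at the middle of its underside
- spool: bystander: white thread spool, 48 mm across, 60 mm tall; origin at the middle of its underside
- pricker: bystander: seam pricker with horn handle, about 160 mm long, 22 mm thick, lying; origin at the middle of its underside
There are look-alikes about, which are no part of the job. What is shaped like the part that bears slab2_mid but purple or turquoise is not meant. Of the things that look like the part that bears cam, the smaller one is meant.

How it is judged:
By the outcome, as a careful person would: the job done as asked, in the order asked, and still so for the second after the job is handed in, with the robot touching nothing.
Of slab1, slab2, slab3 only 2 to 3 are there at a start; the rules pass over those that are not, and their reading is None.
At some moment in a run one of slab1, slab2, slab3 may be knocked a few centimetres aside while the robot is not near it.
Once in a run the grip may slacken for a moment while it holds something.
It also fails if it takes over 210 s, if anything falls off the work surface, if the arm or the gripper's body presses on something with over 40 N, if the wrist force passes 120 N, or if a joint passes its speed limit or range.

### The arm

A 7-joint arm with a two-finger parallel gripper is mounted at the origin on the work surface. World frame = base frame: x ahead of the robot, y to its left, z up, the work surface at z = 0. Lengths are in m, angles in rad, forces in N, time in s.
With the tool pointing down it reaches from about 0.425 to 0.95 m from the base axis. Payload 4.7 kg.
Tool frame: the origin (TCP) lies at the very end of the fingers, on their centre line; the grasp point (between the pads) lies 19 mm behind it (arm.tcp_to_grasp is the distance from the TCP to the grasp point, in m); z points along the fingers, y is the line along which they close (so a half turn about z gives the same grasp; the last joint's range is limited). The gripper opens to 87 mm and grips with 3 to 60 N. Pads are 19 mm wide; open, the fingers measure 117 mm over their backs; the gripper's body (75 mm by 190 mm) begins 51 mm behind the grasp point.
Start: joints at [1.275, 0.469, -0.049, 1.532, 0.024, 1.141, -0.082], TCP at [0.178, -0.651, 0.223] pointing down, gripper open.
Joint ranges: [-2.59, 2.59], [-0.33, 1.99], [-1.39, 1.29], [0.1, 2.45], [-1.04, 4.18], [0.21, 1.99], [-2.66, 2.66]. Speed limits (rad/s): [2.57, 2.57, 3.14, 3.14, 3.14, 3.14, 3.14].

### API

Orientations are given as a unit quaternion [w, x, y, z].
In Python, from rig import get_state, vision, ticket, arm gives the robot as it stands.
- The arm moves only by the shell command python3 -m crank 'ROWS' [OPENING] [FORCE]. ROWS is text: rows parted by semicolons, each of 4 numbers parted by spaces: the shift along the tool's x, y, z in cm, then the turn about the tool's z in rad. A call has 1 to 8 rows; each row is the pose to reach, as a shift and turn from the pose commanded when the call began, along the tool's axes at that moment; what a row does not reach only later rows make up. A row lasts 1/8 s, in which the tool goes at most 62.5 mm and 10.7 degrees, less where a joint would pass 70% of its speed; a pose out of reach is approached as far as the arm can. A call with a gripper value outside its range is refused whole. OPENING is the closure in counts, from 0 (fully open) to 255 (shut), set as the call begins (- or left out, the last holds). The fingers move at their own pace and stop on an object; FORCE is the grip in N (left out, the last holds). Time passes only in rows, so rows that repeat a pose let the fingers close. It gives the time, the measured TCP pose, the force, the opening and the grip force at its end, in the units of the state.
- get_state(): the state, without advancing time (a new reading comes with each control period).
- vision.read_camera(name): name is "scene" or "top" or "wrist"; returns a dict with "pixels" (420x560x3 uint8, red, green, blue), "range_z" (420x560 float32, m along the optical axis (not along the pixel's ray), 0 where there is no reading), "fx", "fy", "cx", "cy" (pixels), "position" and "attitude" of the camera in the world; the wrist camera has in their place "mount" (4x4, takes a point from camera to tool coordinates, whose origin is the TCP and whose axes are the flange's). Camera axes: x right, y down, z forward; pixel columns grow to the right and rows downward; lengths in m; the calibration is good to about 2 mm. A picture is of the moment at which its call begins: read the wrist's pose just before it.
- ticket.finish_job(): hands the job in; it is judged then, once.
The state is a dict: "clock": time; "joint_positions": joint angles; "dq": joint speeds; "joint_efforts": joint torques, N m; "ee_pos": TCP position; "ee_rot": TCP orientation; "force": force on the tool from outside, world axes, zero at the start; "ft_torque": the same for the moment, N m; "finger_gap": finger opening in m; "grip_force": force on a finger pad.
Only numpy, scipy, OpenCV 4.12 (cv2) and the standard library are available. Lean on these libraries where they do the work, as an engineer would, in place of code of your own. Each camera call takes 0.05 s, during which the arm holds its last target. There are 200 camera calls.

## Working session

There is one attempt and no reset: what is moved stays moved. The work goes in short steps, Python scripts to look and compute and a shell command to move; the robot and the scene stay as the last step left them, time stands still between calls to the robot, and variables do not carry over. Pictures are saved under pics/ and viewed, at most 14 in all, crops included, and the job is handed in when it is done.

```bash
ls; mkdir -p pics; cat > h.py <<'E'
import numpy as np, cv2
from rig import get_state, vision, ticket, arm
from scipy.spatial.transform import Rotation as R
def rot(q): return R.from_quat([q[1],q[2],q[3],q[0]]).as_matrix()
def shot(name):
    s=get_state(); c=vision.read_camera(name)
    if name=="wrist":
        T=np.eye(4);T[:3,:3]=rot(s["ee_rot"]);T[:3,3]=s["ee_pos"];T=T@np.array(c["mount"])
    else:
        T=np.eye(4);a=np.array(c["attitude"]);T[:3,:3]=a if a.shape==(3,3) else rot(a);T[:3,3]=c["position"]
    c["T"]=T
    return c
def save(c,f,crop=None,k=1):
    p=c["pixels"][:,:,::-1]
    if crop: p=p[crop[1]:crop[3],crop[0]:crop[2]]
    cv2.imwrite("pics/"+f,cv2.resize(p,None,fx=k,fy=k,interpolation=cv2.INTER_CUBIC))
def ray(c,u,v,z):
    d=c["T"][:3,:3]@np.array([(u-c["cx"])/c["fx"],(v-c["cy"])/c["fy"],1]);o=c["T"][:3,3]
    return o+d*(z-o[2])/d[2]
def cloud(c):
    v,u=np.mgrid[0:420,0:560];z=c["range_z"]
    P=np.stack([(u-c["cx"])/c["fx"]*z,(v-c["cy"])/c["fy"]*z,z],-1)@c["T"][:3,:3].T+c["T"][:3,3]
    P[z<=0]=np.nan
    return P
def proj(c,p):
    q=c["T"][:3,:3].T@(np.array(p)-c["T"][:3,3]);return c["fx"]*q[0]/q[2]+c["cx"],c["fy"]*q[1]/q[2]+c["cy"]
E
python3 - <<'E'
from h import *
for n in("top","scene"):
    c=shot(n);save(c,n+"0.png",k=1.4);print(n,c["T"].round(3).tolist(),c["fx"])
s=get_state();print({k:np.round(v,3).tolist() for k,v in s.items()},arm.tcp_to_grasp)
print(np.round(vision.read_camera("wrist")["mount"],3).tolist())
print(rot(s["ee_rot"]).round(3).tolist())
E
```

```text
pics
top [[0.028, -0.99, 0.136, 0.327], [-1.0, -0.029, -0.002, 0.029], [0.005, -0.136, -0.991, 1.053], [0.0, 0.0, 0.0, 1.0]] 413.6654409623907
scene [[-0.891, 0.308, -0.333, 0.844], [0.453, 0.623, -0.637, 0.765], [0.012, -0.719, -0.695, 0.854], [0.0, 0.0, 0.0, 1.0]] 410.3622757229176
{'clock': 0.1, 'joint_positions': [1.275, 0.469, -0.049, 1.534, 0.024, 1.141, -0.082], 'dq': [0.001, -0.002, -0.001, -0.003, 0.001, 0.001, -0.001], 'joint_efforts': [0.001, -50.917, -0.081, -23.683, -0.061, 0.034, 0.0], 'ee_pos': [0.178, -0.651, 0.222], 'ee_rot': [-0.001, 0.991, 0.133, -0.0], 'force': [1.103, -0.045, -0.33], 'ft_torque': [-0.002, 0.012, 0.037], 'grip_force': 0.0, 'finger_gap': 0.087} 0.0187
[[0.0, -0.967, -0.255, 0.069], [1.0, 0.0, 0.0, 0.001], [-0.0, -0.255, 0.967, -0.163], [0.0, 0.0, 0.0, 1.0]]
[[0.965, 0.264, -0.0], [0.264, -0.965, 0.002], [-0.0, -0.002, -1.0]]
```

View pics/top0.png

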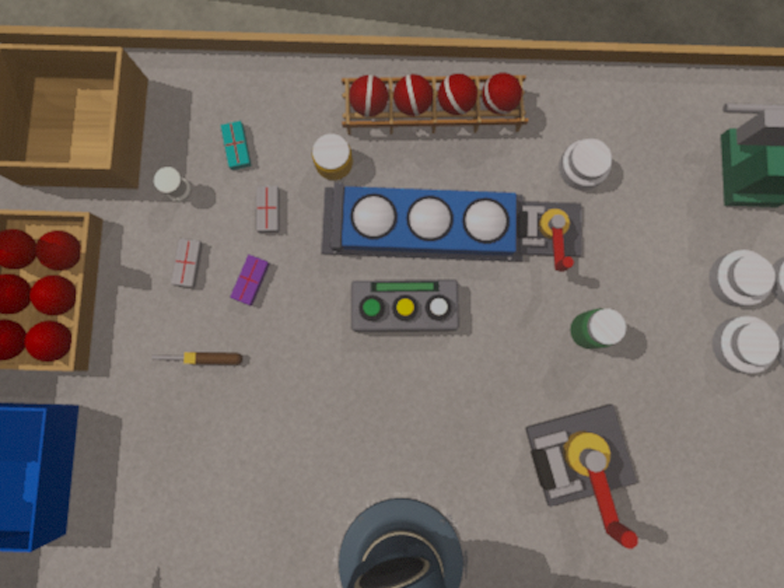

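View pics/scene0.png

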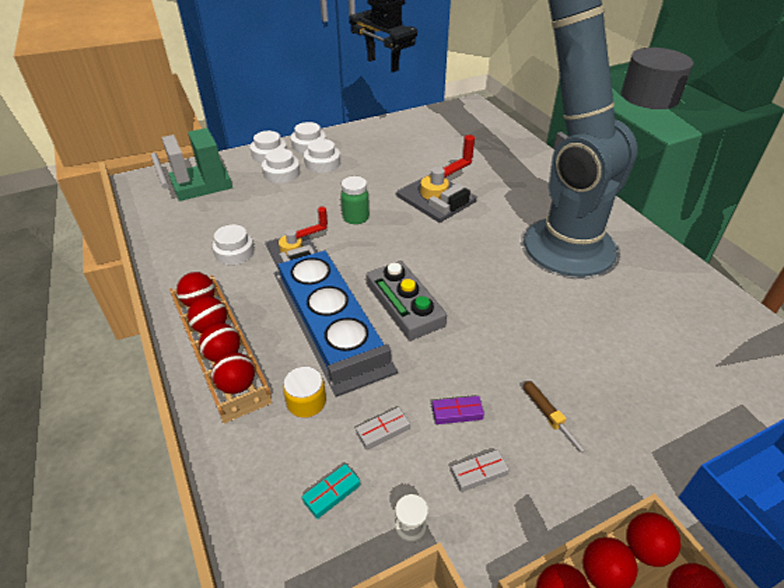

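The top view (1.4× scale) shows two grey slabs at (267,209) and (186,262). The purple (250,280) and turquoise (235,145) ones are look-alikes. There are two cam levers: the small one by the block, with its knob at (566,263), and a large one at (627,538). The smaller one is meant, and it is also the one at the block's end. The keys are green (372,307), yellow (405,307) and white (438,307).

```bash
cat > m.py <<'E'
from h import *
def masks(c):
    p=c["pixels"];hsv=cv2.cvtColor(p,cv2.COLOR_RGB2HSV);return hsv
def blobs(m,amin=30):
    n,l,st,ce=cv2.connectedComponentsWithStats(m.astype(np.uint8))
    return [(st[i],ce[i],l==i) for i in range(1,n) if st[i,4]>=amin]
E
python3 - <<'E'
from m import *
c=shot("top");P=cloud(c);h=masks(c);H,S,V=[h[...,i].astype(int) for i in range(3)]
save(c,"c1.png",(330,120,450,400),2)
Z=P[...,2]
print("table z",np.nanmedian(Z[300:330,200:300]))
# slabs: red cross region at height ~20mm, grey
for nm,m in (("grey",(S<60)&(Z>.012)&(Z<.028)),("blue",(abs(H-110)<15)&(S>100)&(Z>.035)&(Z<.055))):
    m=cv2.morphologyEx(m.astype(np.uint8),cv2.MORPH_CLOSE,np.ones((5,5)))
    for st,ce,b in blobs(m,150):
        cn=max(cv2.findContours(b.astype(np.uint8),0,2)[0],key=cv2.contourArea)
        z=.02 if nm=="grey" else .046
        w=np.array([ray(c,*q,z)[:2] for q in cn[:,0].astype(float)],np.float32)
        r=cv2.minAreaRect((w*1000).astype(np.float32));print(nm,ce.round(1),st[4],np.round(r[0],1),np.round(r[1],1),round(r[2],1),np.nanmedian(Z[b]).round(4))
# keys
for nm,m in (("g",(abs(H-65)<20)&(S>120)),("y",(abs(H-27)<8)&(S>120)),("w",(S<40)&(V>150))):
    for st,ce,b in blobs(m&(Z>.03)&(Z<.075),40):
        q=P[b];print(nm,ce.round(1),st[2:],ray(c,*ce,.058).round(4),np.nanmedian(q[:,2]).round(4))
m=((H<8)|(H>172))&(S>120)&(Z>.03)
for st,ce,b in blobs(m,25):
    q=P[b];t=q[q[:,2]>np.nanmax(q[:,2])-.006];print("red",ce.round(1),st[4],np.nanmax(q[:,2]).round(3),t.mean(0).round(4))
E
```

```text
table z 0.0007369740690599258
grey [190.5 148. ] 527 [615.5 261.2] [85.7 38.7] 3.2 0.0205
grey [392.7 163.1] 989 [ 586.2 -252.4] [130.1 124.6] 82.2 0.0137
grey [132.2 186.8] 560 [509.9 402.5] [42.4 86.1] 84.4 0.0202
grey [514.7 202.9] 160 [ 500.2 -574.9] [98.2 47.8] 20.0 0.0207
grey [516.2 246.6] 158 [ 388.7 -573. ] [97.3 46.8] 4.3 0.0204
grey [423.5 312.8] 1508 [ 191.2 -305.6] [138.5 163.5] 16.2 0.018
grey [406.7 345.8] 385 [ 161.1 -275.7] [98.1 82.1] 16.7 0.0178
grey [286.9 382.4] 2148 [35.7  1.7] [140.4 206.1] 1.5 0.0139
blue [305.2 157.4] 2714 [595.1 -34. ] [307.1 109.4] 89.5 0.0468
blue [ 40.2 335.3] 524 [147.2 583. ] [226.3  60.2] 13.6 0.0454
g [265.  219.2] [ 12  12 108] [0.433  0.0624 0.058 ] 0.0623
y [238.4 118.3] [27 16 70] [0.6845 0.1373 0.058 ] 0.0486
y [393.9 156.5] [ 20  20 156] [ 0.5981 -0.2513  0.058 ] 0.0391
y [289. 219.] [ 13  13 135] [0.435  0.0044 0.058 ] 0.0623
y [417.4 320.5] [ 32  31 465] [ 0.2046 -0.3027  0.058 ] 0.0541
w [235.6 107.2] [ 26  25 514] [0.7135 0.1455 0.058 ] 0.0606
w [419.6 112.9] [ 34  33 732] [ 0.7125 -0.3169  0.058 ] 0.0559
w [118.8 127.9] [ 1
[... 525 characters left out ...]
0.058 ] 0.0372
red [301.   65.7] 292 0.106 [ 0.8196 -0.004   0.1022]
red [330.5  64.5] 384 0.106 [ 0.821  -0.0786  0.1021]
red [360.2  64.9] 504 0.107 [ 0.8252 -0.1583  0.1028]
red [256.   66.8] 261 0.106 [0.8142 0.0889 0.1023]
red [269.9  68.5] 249 0.104 [0.8132 0.0679 0.1004]
red [287.3  69.2] 234 0.103 [0.8146 0.0161 0.0993]
red [317.7  71.2] 140 0.095 [ 0.8147 -0.054   0.0918]
red [347.5  72.8] 37 0.081 [ 0.8176 -0.1262  0.0789]
red [399.7 179. ] 255 0.103 [ 0.5153 -0.2642  0.0997]
red [ 27.1 178. ] 1314 0.083 [0.5203 0.644  0.0788]
red [ 25.6 210. ] 1255 0.082 [0.4408 0.632  0.0784]
red [ 24.4 242.7] 1184 0.082 [0.3595 0.6199 0.0786]
red [435.8 365.1] 672 0.142 [ 0.0845 -0.3395  0.1388]
```

View pics/c1.png

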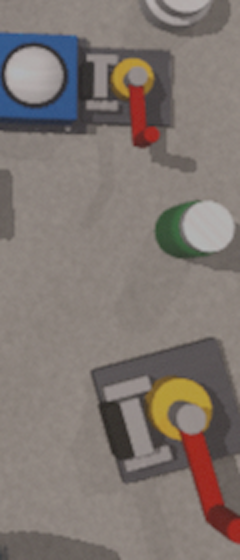

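The crop confirms it: the small lever, with its yellow cam and knob, stands at the blue block's shoe end. The larger lever lower down is the look-alike. The measured sizes fit (slabs 86×40, block 307×109, dome and key spacings 99 and 58 mm). Next I go over the cam.

```bash
python3 -m crank '5 -4 0 0.1;11 -8 0 0.2;17 -12 0 0.267;23 -16 0 0.267;29 -20.3 0 0.267;34 -24 0 0.267;39.5 -28 0 0.267;45.3 -32.3 -1 0.267'; python3 -m crank '0 0 0 0;0 0 0 0'
```

```text
clock: 1.2
ee_pos: [0.4952, -0.2629, 0.2276]
ee_rot: [-0.0, 1.0, -0.0, -0.0]
force: [1.1, -0.6, 0.8]
finger_gap: 0.0872
grip_force: 0.0
clock: 1.45
ee_pos: [0.4941, -0.2651, 0.2275]
ee_rot: [0.0, 1.0, -0.0, -0.0]
force: [-1.0, -1.3, -0.7]
finger_gap: 0.0868
grip_force: 0.0
```

```bash
python3 - <<'E'
from h import *
s=get_state();print(np.round(s["ee_pos"],4),rot(s["ee_rot"]).round(3).tolist(),s["clock"],np.round(s["joint_positions"],2))
c=shot("wrist");save(c,"w1.png");np.savez("w1.npz",**{k:c[k] for k in("pixels","range_z","T","fx","fy","cx","cy")})
E
```

```text
[ 0.4941 -0.2651  0.2275] [[1.0, -0.0, -0.001], [-0.0, -1.0, -0.001], [-0.001, 0.001, -1.0]] 1.45 [ 0.58  0.29 -0.2   1.79  0.07  1.07 -1.22]
```

View pics/w1.png

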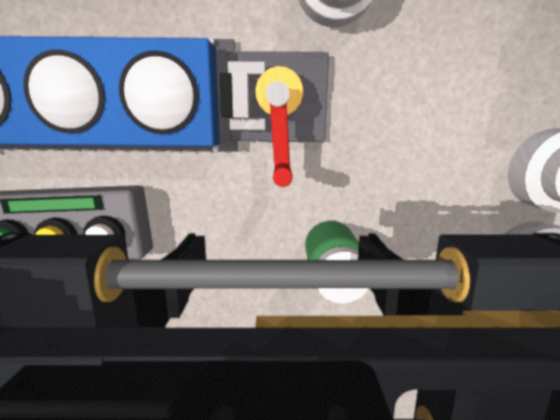

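Wrist view: the block's end edge is at column ~217, the black shoe spans columns ~222–232, the knob is at (283,177) and the yellow cam is at (279,91). I now compute the gap and the lever angle.

```bash
python3 - <<'E'
from m import *
d=np.load("w1.npz");c={k:d[k] for k in d.files};P=cloud(c)
h=masks(c);H,S,V=[h[...,i].astype(int) for i in range(3)]
for r in (75,85,95,105):
    print(r,[(u,P[r,u,1].round(4),P[r,u,2].round(3),V[r,u],S[r,u]) for u in range(208,242,2)])
m=((H<8)|(H>172))&(S>120)&(P[...,2]>.02)
for st,ce,b in blobs(m,100):
    q=P[b];t=b&(P[...,2]>.094);print("knob",P[t].mean(0),ray(c,*np.argwhere(t)[:,::-1].mean(0),.099))
m=(abs(H-25)<10)&(S>120)&(P[...,2]>.02)
for st,ce,b in blobs(m,300): print("cam",ce,np.nanmedian(P[b],0),ray(c,*ce,np.nanmedian(P[b][:,2])))
m=(S<60)&(P[...,2]>.05)
for st,ce,b in blobs(m,100): print(ce,st,np.nanmedian(P[b],0))
E
```

```text
75 [(208, np.float64(-0.1891), np.float64(0.046), np.int64(176), np.int64(172)), (210, np.float64(-0.191), np.float64(0.045), np.int64(116), np.int64(174)), (212, np.float64(-0.1916), np.float64(0.037), np.int64(84), np.int64(170)), (214, np.float64(-0.1917), np.float64(0.028), np.int64(81), np.int64(183)), (216, np.float64(-0.1911), np.float64(0.013), np.int64(81), np.int64(107)), (218, np.float64(-0.1926), np.float64(0.009), np.int64(75), np.int64(14)), (220, np.float64(-0.2009), np.float64(0.041), np.int64(52), np.int64(5)), (222, np.float64(-0.203), np.float64(0.041), np.int64(45), np.int64(17)), (224, np.float64(-0.205), np.float64(0.04), np.int64(46), np.int64(17)), (226, np.float64(-0.2073), np.float64(0.042), np.int64(47), np.int64(22)), (228, np.float64(-0.2094), np.float64(0.041), np.int64(47), np.int64(16)), (230, np.float64(-0.2117), np.float64(0.043), np.int64(66), np.int64(12)), (232, np.float64(-0.2139), np.float64(0.043), np.int64(195), np.int64(13)), (234, np.float64(-0.2158), np.float64(0.042), np.int64(229), np.int64(8)), (236, np.float64(-0.2179), np.float64(0.041
[... 4285 characters left out ...]
2 -0.2191153   0.31611912]
cam [457.02151755 274.35447339] [ 0.52580961 -0.31375675  0.3160454 ] [ 0.52495286 -0.3133722   0.3160454 ]
cam [423.71866365 320.36196935] [ 0.51802542 -0.30316238  0.32631142] [ 0.51806118 -0.30060901  0.32631142]
[62.30586236 91.10988389] [  29   55   68   73 3531] [ 0.59713217 -0.04101808  0.05580294]
[157.68270332  92.20761741] [ 125   57   67   71 3492] [ 0.59614542 -0.13889436  0.05582478]
[277.09513274  93.18584071] [266  81  23  25 452] [ 0.59488888 -0.26176288  0.06284919]
[556.04508197 179.50409836] [551 159   9  41 244] [ 0.50463897 -0.57243477  0.05419837]
[271.31019575 327.84812855] [    0   216   560   204 78415] [ 0.51967219 -0.262449    0.3316065 ]
```

Block end is at y≈−0.191 and the shoe at ≈−0.199, so the gap is ≈8 mm and the lever angle ≈0.07. I need about +0.98 rad in all. I grip the knob, turn about 0.8, then look again.

```bash
python3 -m crank '2.2 0.2 0 0;2.2 0.2 5.5 0;2.2 0.2 11 0;2.2 0.2 15.5 0;2.2 0.2 16 0;2.2 0.2 16 0'; python3 -m crank '0 0 0 0;0 0 0 0;0 0 0 0;0 0 0 0;0 0 0 0' 255 20
```

```text
clock: 2.25
ee_pos: [0.5168, -0.2681, 0.0688]
ee_rot: [0.0, 1.0, -0.001, 0.001]
force: [1.1, -0.3, 0.7]
finger_gap: 0.0871
grip_force: 0.0
clock: 2.88
ee_pos: [0.5166, -0.2666, 0.0679]
ee_rot: [0.0, 1.0, -0.0, 0.0]
force: [0.8, -1.1, -0.1]
finger_gap: 0.0449
grip_force: 0.0
```

```bash
python3 -m crank '0 0 0 0;0 0 0 0;0 0 0 0;0 0 0 0;0 0 0 0;0 0 0 0'; python3 -m crank '0.09 0.79 0 -0.1;0.26 1.58 0 -0.2;0.51 2.34 0 -0.3;0.83 3.07 0 -0.4;1.23 3.76 0 -0.5;1.69 4.42 0 -0.6;2.21 5.02 0 -0.7;2.21 5.02 0 -0.7'
python3 - <<'E'
from h import *
s=get_state();print(np.round(s["ee_pos"],4),rot(s["ee_rot"]).round(3).tolist(),s["clock"],np.round(s["joint_positions"],2))
c=shot("wrist");save(c,"w2.png");np.savez("w2.npz",**{k:c[k] for k in("pixels","range_z","T","fx","fy","cx","cy")})
E
```

```text
clock: 3.62
ee_pos: [0.5165, -0.2665, 0.0677]
ee_rot: [-0.0, 1.0, -0.0, -0.0]
force: [0.8, 1.6, -0.6]
finger_gap: 0.0197
grip_force: 20.0
clock: 4.62
ee_pos: [0.5394, -0.3163, 0.0677]
ee_rot: [-0.0, 0.939, 0.343, 0.001]
force: [1.1, 1.8, -1.0]
finger_gap: 0.0191
grip_force: 20.0
[ 0.5394 -0.3163  0.0677] [[0.765, 0.644, 0.001], [0.644, -0.765, 0.001], [0.001, 0.0, -1.0]] 4.625 [ 0.72  0.58 -0.35  1.78  0.26  0.83 -0.63]
```

View pics/w2.png

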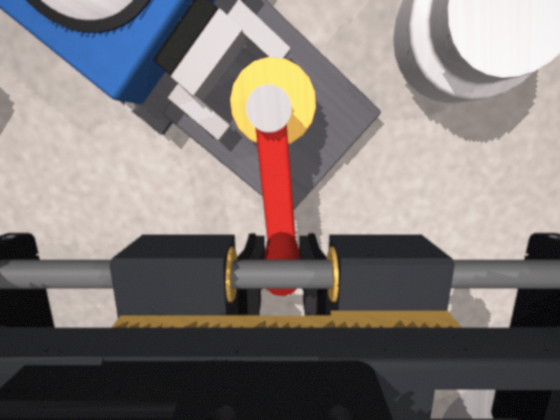

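The view shows the lever turned and the shoe (around (188,35)) nearing the block's end. The gap I measure from depth.

```bash
cat > gap.py <<'E'
import sys
from m import *
c=shot("wrist");P=cloud(c)
h=masks(c);H,S,V=[h[...,i].astype(int) for i in range(3)]
Z=P[...,2];X=P[...,0];Y=P[...,1]+0.0096*(0.595-X)*-1
near=(X>.575)&(X<.615)&(P[...,1]<-.17)&(P[...,1]>-.25)
b=near&(abs(H-110)<15)&(S>100)
top=b&(Z>.043)&(Z<.05); side=b&(Z<.040)&(Z>.012)
sh=near&(V<75)&(S<60)&(Z>.034)&(Z<.05)
yr=P[...,1]-(-0.0096)*0
for n,m in(("top",top),("side",side),("shoe",sh)):
    q=P[m]; 
    if len(q)<5: print(n,len(q));continue
    y=q[:,1]-(q[:,0]-.595)*(-0.0096)*1
    print(n,len(q),"y: min %.4f med %.4f p95 %.4f max %.4f"%(y.min(),np.median(y),np.percentile(y,95),y.max()),"x",q[:,0].min().round(3),q[:,0].max().round(3))
k=near&(S<60)&(V>140)&(Z>.03)&(Z<.055); q=P[k]
if len(q): print("white carriage y p98 %.4f"%np.percentile(q[:,1],98))
m=(S<60)&(V>120)&(Z>.058)&(Z<.07)&(X>.57)&(X<.62)&(P[...,1]<-.23)&(P[...,1]>-.29)
for st,ce,bb in blobs(m,100): print("hub",ray(c,*ce,.063).round(4),np.nanmedian(P[bb],0).round(4))
s=get_state();print(np.round(s["ee_pos"],4),np.round(np.arctan2(*rot(s["ee_rot"])[1::-1,0]),3))
E
python3 gap.py
```

```text
top 1806 y: min -0.1921 med -0.1854 p95 -0.1767 max -0.1724 x 0.575 0.61
side 167 y: min -0.1927 med -0.1912 p95 -0.1907 max -0.1903 x 0.575 0.612
shoe 2031 y: min -0.2054 med -0.1979 p95 -0.1727 max -0.1702 x 0.575 0.615
white carriage y p98 -0.2054
hub [ 0.5949 -0.2617  0.063 ] [ 0.5949 -0.2617  0.0629]
[ 0.5392 -0.3162  0.0677] 0.699
```

```bash
cat > gap2.py <<'E'
from m import *
c=shot("wrist");h=masks(c);P=cloud(c);S=h[...,1].astype(int);V=h[...,2].astype(int)
# sample image along block y lines at z=.041 / .046
for x in (.588,.595,.602):
    out=[]
    for y in np.arange(-.209,-.186,.0005):
        xx=x+(y+.19)*.0096
        u,v=proj(c,(xx,y,.041)); 
        if not(0<=u<559 and 0<=v<419): continue
        g=cv2.getRectSubPix(c["pixels"],(1,1),(float(u),float(v)))[0,0].astype(int);zz=P[int(round(v)),int(round(u)),2]
        out.append("%.1f:%d,%d,%d,z%.0f"%(y*1e3,*g,zz*1e3))
    print(x," ".join(out))
E
python3 gap2.py
```

```text
0.588 -209.0:229,221,221,z40 -208.5:228,220,220,z41 -208.0:229,221,221,z41 -207.5:228,221,220,z41 -207.0:226,218,217,z41 -206.5:210,201,200,z42 -206.0:170,162,161,z41 -205.5:107,101,100,z40 -205.0:60,59,57,z41 -204.5:42,43,41,z41 -204.0:45,46,43,z41 -203.5:45,45,43,z43 -203.0:45,46,43,z41 -202.5:45,46,43,z41 -202.0:46,47,43,z42 -201.5:46,47,44,z41 -201.0:47,47,44,z41 -200.5:49,48,46,z40 -200.0:47,46,44,z41 -199.5:47,47,45,z41 -199.0:48,48,45,z40 -198.5:47,47,44,z41 -198.0:46,47,44,z40 -197.5:46,46,44,z41 -197.0:46,46,44,z40 -196.5:45,46,44,z42 -196.0:45,46,43,z41 -195.5:45,45,43,z42 -195.0:45,45,43,z41 -194.5:42,41,39,z40 -194.0:35,35,34,z40 -193.5:30,34,36,z42 -193.0:29,38,52,z41 -192.5:26,43,68,z38 -192.0:26,47,77,z39 -191.5:27,48,80,z39 -191.0:26,49,80,z43 -190.5:26,50,82,z43 -190.0:29,53,87,z46 -189.5:31,57,95,z44 -189.0:35,66,108,z46 -188.5:38,73,121,z46 -188.0:41,80,134,z46 -187.5:48,90,149,z47 -187.0:51,98,163,z48 -186.5:56,106,176,z48
0.595 -209.0:228,222,221,z40 -208.5:228,222,221,z40 -208.0:229,221,220,z41 -207.5:228,221,220,z40 -207.0:226,218,217,z40 -206.5:214,204,203,z41
[... 1069 characters left out ...]
6,46,43,z41 -203.0:48,48,45,z40 -202.5:47,48,45,znan -202.0:48,47,45,znan -201.5:47,47,46,z41 -201.0:47,47,45,z41 -200.5:46,46,43,z41 -200.0:45,45,42,z41 -199.5:44,44,41,z41 -199.0:45,45,42,z41 -198.5:47,47,44,z40 -198.0:48,48,44,z42 -197.5:46,47,43,z41 -197.0:47,47,44,z41 -196.5:47,46,44,z40 -196.0:46,45,43,z41 -195.5:47,46,42,z40 -195.0:45,45,43,z41 -194.5:41,41,40,z41 -194.0:33,35,35,z40 -193.5:28,33,38,z39 -193.0:28,38,55,z39 -192.5:28,46,72,z38 -192.0:22,46,77,z39 -191.5:24,47,80,z41 -191.0:23,48,80,z42 -190.5:25,49,83,z43 -190.0:28,53,88,z44 -189.5:32,60,98,z44 -189.0:36,67,110,z45 -188.5:38,74,122,z45 -188.0:44,83,136,z46 -187.5:48,91,150,z46 -187.0:52,99,164,z46 -186.5:55,108,178,z47
```

```bash
python3 - <<'E'
from h import *
d=np.load("w2.npz");c={k:d[k] for k in d.files};e=np.load("w1.npz");c1={k:e[k] for k in e.files}
a=cv2.resize(c["pixels"][0:90,140:240],None,fx=6,fy=6,interpolation=cv2.INTER_NEAREST)[:,:,::-1]
a=np.clip(a.astype(int)*2,0,255)
cv2.imwrite("pics/g2.png",a)
# w1 line profile along same line at z=.041
for x in(.588,.595):
  print(x,[("%.1f"%(y*1e3),cv2.getRectSubPix(c1["pixels"],(1,1),tuple(map(float,proj(c1,(x,y,.041)))))[0,0].tolist()) for y in np.arange(-.203,-.188,.0005)])
E
```

```text
0.588 [('-203.0', [47, 47, 45]), ('-202.5', [46, 47, 45]), ('-202.0', [47, 47, 45]), ('-201.5', [47, 47, 45]), ('-201.0', [49, 48, 46]), ('-200.5', [51, 49, 48]), ('-200.0', [55, 53, 54]), ('-199.5', [59, 58, 59]), ('-199.0', [61, 61, 64]), ('-198.5', [64, 63, 68]), ('-198.0', [62, 63, 71]), ('-197.5', [59, 62, 73]), ('-197.0', [53, 59, 74]), ('-196.5', [45, 54, 75]), ('-196.0', [37, 51, 76]), ('-195.5', [32, 49, 77]), ('-195.0', [27, 48, 78]), ('-194.5', [28, 49, 80]), ('-194.0', [28, 49, 81]), ('-193.5', [27, 50, 82]), ('-193.0', [27, 50, 82]), ('-192.5', [27, 51, 83]), ('-192.0', [28, 51, 84]), ('-191.5', [29, 53, 89]), ('-191.0', [30, 56, 94]), ('-190.5', [33, 62, 103]), ('-190.0', [37, 70, 116]), ('-189.5', [42, 79, 129]), ('-189.0', [46, 86, 143]), ('-188.5', [50, 94, 157]), ('-188.0', [54, 102, 169])]
0.595 [('-203.0', [49, 49, 47]), ('-202.5', [47, 47, 46]), ('-202.0', [46, 46, 45]), ('-201.5', [49, 49, 47]), ('-201.0', [51, 51, 49]), ('-200.5', [55, 54, 53]), ('-200.0', [58, 58, 57]), ('-199.5', [62, 61, 62]), ('-199.0', [66, 64, 68]), ('-198.5', [67, 65, 72]), ('-198.0', [65, 64, 73]), ('-197.5', [61, 62, 74]), ('-197.0', [52, 58, 75]), ('-196.5', [44, 55, 75]), ('-196.0', [37, 52, 77]), ('-195.5', [30, 49, 78]), ('-195.0', [28, 49, 79]), ('-194.5', [26, 49, 81]), ('-194.0', [26, 49, 81]), ('-193.5', [27, 50, 82]), ('-193.0', [27, 51, 83]), ('-192.5', [27, 52, 84]), ('-192.0', [28, 53, 87]), ('-191.5', [29, 55, 91]), ('-191.0', [31, 59, 97]), ('-190.5', [34, 65, 107]), ('-190.0', [38, 71, 117]), ('-189.5', [42, 79, 131]), ('-189.0', [47, 88, 146]), ('-188.5', [52, 96, 160]), ('-188.0', [56, 104, 174])][ WARN:0@0.429] global loadsave.cpp:1063 imwrite_ Unsupported depth image for selected encoder is fallbacked to CV_8U.
```

View pics/g2.png

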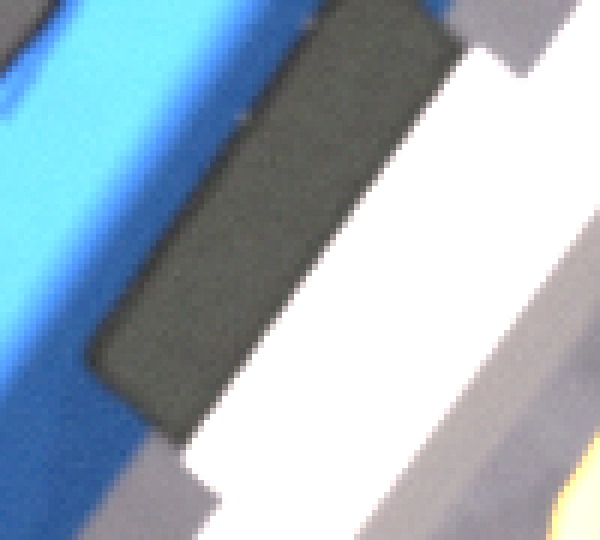

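```bash
python3 -m crank '0.08 0.71 0 -0.09;0.23 1.42 0 -0.18;0.23 1.42 0 -0.18'; python3 gap.py; python3 gap2.py | cut -c1-1600 | head -2; python3 - <<'E'
from h import *
c=shot("wrist");a=c["pixels"];u,v=map(int,proj(c,(.59,-.195,.041)));print(u,v)
a=cv2.resize(a[max(0,v-50):v+50,max(0,u-60):u+60],None,fx=6,fy=6,interpolation=cv2.INTER_NEAREST)[:,:,::-1]
cv2.imwrite("pics/g3.png",cv2.convertScaleAbs(a,alpha=2))
E
```

```text
clock: 5.15
ee_pos: [0.5501, -0.3253, 0.0678]
ee_rot: [-0.0, 0.905, 0.425, 0.001]
force: [1.5, 4.0, -1.1]
finger_gap: 0.0193
grip_force: 20.0
top 913 y: min -0.1919 med -0.1869 p95 -0.1775 max -0.1736 x 0.575 0.598
side 17 y: min -0.1912 med -0.1909 p95 -0.1904 max -0.1904 x 0.577 0.599
shoe 1391 y: min -0.2038 med -0.1982 p95 -0.1926 max -0.1913 x 0.575 0.615
white carriage y p98 -0.2044
hub [ 0.5949 -0.2617  0.063 ] [ 0.5949 -0.2617  0.0628]
[ 0.5501 -0.3252  0.0678] 0.879
0.588 -209.0:207,197,196,z40 -208.5:207,195,195,z40 -208.0:206,195,195,z40 -207.5:206,195,195,z40 -207.0:206,195,195,z40 -206.5:206,195,194,z41 -206.0:206,195,194,z42 -205.5:205,194,192,z41 -205.0:199,189,187,z40 -204.5:179,170,169,z40 -204.0:130,124,123,z40 -203.5:75,72,71,z40 -203.0:38,38,37,z41 -202.5:34,33,32,z41 -202.0:37,36,34,z41 -201.5:38,38,36,z41 -201.0:39,39,37,z41 -200.5:38,39,36,z40 -200.0:39,39,37,z40 -199.5:39,39,37,z41 -199.0:38,38,37,z41 -198.5:39,39,37,z40 -198.0:41,40,37,z42 -197.5:39,39,37,z41 -197.0:40,40,38,z40 -196.5:39,39,36,z41 -196.0:39,39,37,z41 -195.5:39,39,38,z41 -195.0:38,37,36,z41 -
[... 572 characters left out ...]
167,z40 -204.0:126,119,119,z40 -203.5:72,69,68,z40 -203.0:39,39,37,z39 -202.5:35,35,33,z42 -202.0:38,37,36,z41 -201.5:39,38,37,z40 -201.0:39,39,38,z41 -200.5:39,39,37,z41 -200.0:38,38,35,z41 -199.5:39,39,37,z42 -199.0:38,38,35,z41 -198.5:38,38,37,z41 -198.0:39,38,37,z41 -197.5:38,38,36,z40 -197.0:37,37,35,z42 -196.5:38,38,35,z41 -196.0:37,37,34,z40 -195.5:38,38,36,z41 -195.0:38,39,37,z41 -194.5:35,35,33,z42 -194.0:31,29,27,z41 -193.5:28,27,27,z42 -193.0:26,27,27,z41 -192.5:25,26,26,z41 -192.0:25,28,33,z41 -191.5:23,31,47,z41 -191.0:20,37,60,z41 -190.5:21,42,69,z43 -190.0:23,44,73,z43 -189.5:26,49,82,z45 -189.0:30,55,92,z44 -188.5:31,60,101,z45 -188.0:35,67,113,z47 -187.5:40,74,124,z45
186 18
```

View pics/g3.png

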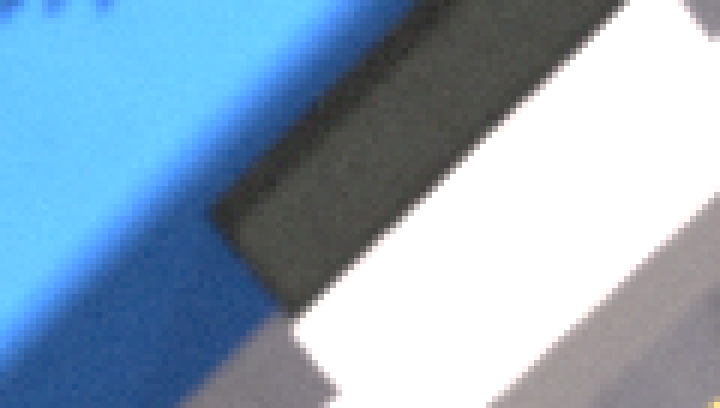

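The dark band on the shoe is a fixed shadow. The true front edge is at ≈−191.4 and the block face at ≈−191.3, so it is just touching. I go 0.2 rad further for 2 mm of squeeze.

```bash
python3 -m crank '0.1 0.79 0 -0.1;0.28 1.57 0 -0.2;0.28 1.57 0 -0.2;0.28 1.57 0 -0.2'; python3 gap2.py | cut -c1-1000 | head -2; python3 gap.py|tail -3
```

```text
clock: 5.8
ee_pos: [0.5637, -0.3328, 0.0678]
ee_rot: [-0.0, 0.858, 0.514, 0.0]
force: [2.6, 5.2, -0.2]
finger_gap: 0.0195
grip_force: 20.0
0.588 -209.0:205,195,195,z41 -208.5:206,196,196,z40 -208.0:205,195,195,z41 -207.5:205,195,195,z40 -207.0:205,194,194,z41 -206.5:205,194,194,z41 -206.0:205,194,194,z40 -205.5:206,195,195,z40 -205.0:205,195,194,z41 -204.5:205,195,194,z40 -204.0:204,195,194,z41 -203.5:203,193,192,z39 -203.0:199,190,188,z41 -202.5:180,171,170,z41 -202.0:135,128,127,z40 -201.5:78,74,73,z41 -201.0:42,41,39,z41 -200.5:35,35,34,z40 -200.0:38,39,37,z41 -199.5:39,40,37,z40 -199.0:38,37,35,z41 -198.5:38,39,37,z42 -198.0:37,38,35,z41 -197.5:38,39,37,z41 -197.0:35,38,36,z41 -196.5:38,40,37,z41 -196.0:40,40,38,z40 -195.5:39,39,36,z40 -195.0:36,37,35,z40 -194.5:34,34,32,z41 -194.0:29,30,28,z41 -193.5:29,28,27,z41
0.595 -209.0:208,197,196,z41 -208.5:206,196,195,z41 -208.0:206,196,195,z42 -207.5:207,196,195,z42 -207.0:206,196,196,z41 -206.5:206,196,195,z41 -206.0:206,195,195,z41 -205.5:206,196,196,z40 -205.0:206,196,195,z41 -204.5:206,196,195,z41 -204.0:205,195,194,z41 -203.5:205,195,193,z40 -203.0:200,190,189,z40 -202.5:178,170,169,z40 -202.0:129,122,121,z40 -201.5:71,68,66,z42 -201.0:38,38,35,z40 -200.5:36,35,33,z41 -200.0:36,36,34,z41 -199.5:39,38,37,z42 -199.0:38,37,36,z41 -198.5:38,38,36,z41 -198.0:39,39,37,z41 -197.5:40,39,37,z41 -197.0:39,39,37,z39
white carriage y p98 -0.2024
hub [ 0.5949 -0.2617  0.063 ] [ 0.5948 -0.2617  0.0628]
[ 0.5636 -0.3328  0.0678] 1.079
```

Squeeze is ≈2 mm. Now I release, rise, and go to the white key.

```bash
python3 -m crank '0 0 0 0;0 0 0 0;0 0 0 0;0 0 0 0' 110 20;  python3 -m crank '0 0 -5 0;0 0 -9 0;4 -5 -9 0.18;8 -10 -9 0.36;12 -15 -9 0.54;15 -20 -9 0.72;18.6 -24.2 -9 0.9;18.6 -24.2 -9 1.08'
```

```text
clock: 6.4
ee_pos: [0.5632, -0.3347, 0.0679]
ee_rot: [0.0, 0.858, 0.514, -0.0]
force: [0.4, 0.2, 0.3]
finger_gap: 0.0473
grip_force: 0.0
clock: 7.4
ee_pos: [0.436, -0.0522, 0.1582]
ee_rot: [0.0, 1.0, 0.001, -0.0]
force: [0.3, -1.3, -0.4]
finger_gap: 0.0494
grip_force: 0.0
```

```bash
python3 - <<'E'
from m import *
s=get_state();print(np.round(s["ee_pos"],4),np.round(np.arctan2(*rot(s["ee_rot"])[1::-1,0]),3),s["finger_gap"])
c=shot("wrist");save(c,"w4.png");P=cloud(c);h=masks(c);H,S,V=[h[...,i].astype(int) for i in range(3)];Z=P[...,2]
for nm,m in (("g",(abs(H-65)<20)&(S>120)),("y",(abs(H-27)<8)&(S>120)),("w",(S<40)&(V>150))):
    for st,ce,b in blobs(m&(Z>.045)&(Z<.066),100): print(nm,ce.round(1),st[2:],ray(c,*ce,.058).round(4),np.nanmedian(P[b],0).round(4))
c=shot("top");P=cloud(c);m=np.abs(P[...,2]-.02)<.006;h=masks(c);m&=(h[...,1]<60)&(P[...,1]>.2)&(P[...,0]>.4)
for st,ce,b in blobs(cv2.morphologyEx(m.astype(np.uint8),3,np.ones((5,5))),150): print("slab",ray(c,*ce,.02).round(4),st[4])
E
```

```text
[ 0.436  -0.0522  0.1582] 0.001 0.04936746988622095
g [153.3 208.5] [ 38  34 986] [0.4333 0.0614 0.058 ] [0.4342 0.0595 0.0624]
y [217.9 206.1] [  37   37 1035] [0.4356 0.0035 0.058 ] [0.4368 0.0027 0.0624]
w [134.7  22.6] [  92   54 3941] [0.5818 0.06   0.058 ] [0.5832 0.0605 0.055 ]
w [260.2  23.3] [  92   56 4068] [ 0.5815 -0.0366  0.058 ] [ 0.5829 -0.0366  0.0551]
w [385.4  23.9] [  93   57 4195] [ 0.5812 -0.1332  0.058 ] [ 0.5826 -0.1336  0.0552]
w [552.9   8.6] [ 15  20 255] [ 0.5918 -0.2601  0.058 ] [ 0.5905 -0.2565  0.0629]
w [282.6 203.9] [ 34  34 906] [ 0.4377 -0.0543  0.058 ] [ 0.4388 -0.0546  0.0625]
slab [0.615  0.2615 0.02  ] 517
slab [0.5097 0.4031 0.02  ] 547
```

View pics/w4.png

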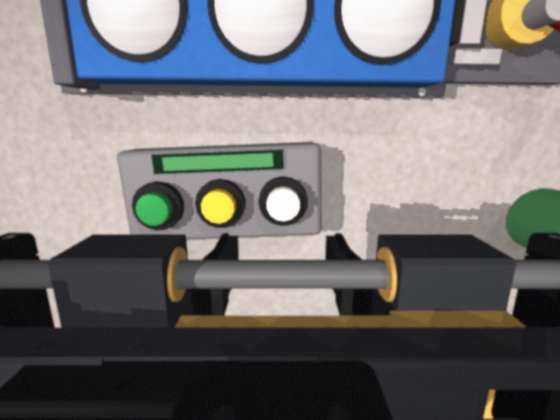

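The view shows green (153,208), yellow (218,206) and white (283,204), with the white key slightly ahead of the tool. I press it.

```bash
python3 -m crank '0.1 0.2 2 0;0.1 0.2 5 0;0.1 0.2 8 0;0.1 0.2 8 0;0.1 0.2 8 0;0.1 0.2 9.5 0;0.1 0.2 10.2 0;0.1 0.2 10.4 0' 255 20;  python3 -m crank '0 0 0.15 0;0 0 0.15 0'; python3 -m crank '0 0 -3 0;0 0 -9 0;0 0 -9 0'
```

```text
clock: 8.5
ee_pos: [0.4398, -0.0581, 0.0557]
ee_rot: [0.001, 1.0, -0.0, 0.0]
force: [-8.3, 0.4, 37.4]
finger_gap: 0.0006
grip_force: 18.9
clock: 8.75
ee_pos: [0.4398, -0.0581, 0.0557]
ee_rot: [0.001, 1.0, 0.0, 0.001]
force: [-9.5, 0.6, 39.1]
finger_gap: 0.0004
grip_force: 19.8
clock: 9.12
ee_pos: [0.4418, -0.0581, 0.146]
ee_rot: [0.001, 1.0, -0.0, 0.005]
force: [-0.3, 0.3, -0.2]
finger_gap: 0.0007
grip_force: 0.0
```

White is pressed (bottomed, 39 N; I will go gentler on the next keys). Now on to slab A.

```bash
python3 -m crank '2 -5 -4 0;4 -10 -5.4 0;7 -15.5 -5.4 0;9.5 -21 -5.4 0;12 -26.5 -5.4 0;14.3 -32 -5.4 0;14.3 -32 -5.4 0;14.3 -32 -5.4 0' 0 20
cat > slab.py <<'E'
from m import *
def st():
    s=get_state();R_=rot(s["ee_rot"]);print("tcp",np.round(s["ee_pos"],4),"yaw",round(float(np.arctan2(R_[1,0],R_[0,0])),4),"gap",round(s["finger_gap"],4),"t",s["clock"]);return s
def slab(cam="wrist",zt=.02,tol=.008,x=(.4,.75),y=(-.25,.6)):
    s=st();c=shot(cam);P=cloud(c);h=masks(c);H,S=h[...,0].astype(int),h[...,1].astype(int);Z=P[...,2]
    m=(abs(Z-zt)<tol)&((S<60)|(H<8)|(H>172))&(P[...,0]>x[0])&(P[...,0]<x[1])&(P[...,1]>y[0])&(P[...,1]<y[1])
    m=cv2.morphologyEx(m.astype(np.uint8),cv2.MORPH_OPEN,np.ones((3,3)))
    for b in blobs(m,400):
        cn=max(cv2.findContours(b[2].astype(np.uint8),0,2)[0],key=cv2.contourArea)[:,0].astype(float)
        w=np.array([ray(c,*q,zt)[:2] for q in cn])*1000
        r=cv2.minAreaRect(w.astype(np.float32));a=r[2];L=r[1]
        if L[0]<L[1]: a-=90
        # red cross centre
        red=b[2]&((H<10)|(H>170))&(S>90);q=P[red]
        # plane fit
        Q=P[cv2.erode(b[2].astype(np.uint8),np.ones((5,5)))>0];Q=Q[np.isfinite(Q[:,2])];A=np.c_[Q[:,:2]-Q[:,:2].mean(0),np.ones(len(Q))];k=np.linalg.lstsq(A,Q[:,2],rcond=None)[0]
        print("slab c",np.round(r[0],1),"size",np.round(L,1),"ang(deg)",round(a,2),"z",np.median(Q[:,2]).round(4),"tilt deg x,y",np.degrees(k[:2]).round(2),"px",b[1].round(0),"red",q[:,:2].mean(0).round(4) if len(q) else None)
    return c
if __name__=="__main__":
    import sys
    c=slab()
    if len(sys.argv)>1: save(c,sys.argv[1])
E
python3 slab.py
```

```text
clock: 10.12
ee_pos: [0.5811, 0.2611, 0.1946]
ee_rot: [0.001, 1.0, 0.0, -0.001]
force: [0.6, -1.4, 0.4]
finger_gap: 0.0724
grip_force: 0.0
tcp [0.5811 0.2611 0.1946] yaw 0.0001 gap 0.0724 t 10.125
slab c [599.8 137.7] size [  6.4 121.8] ang(deg) -0.92 z 0.0201 tilt deg x,y [  1.34 102.33] px [392. 168.] red None
slab c [615.8 261.2] size [85.5 39.8] ang(deg) 3.26 z 0.0208 tilt deg x,y [-0.02 -0.02] px [280. 156.] red [0.6164 0.2612]
slab c [525.1 399.6] size [41.5 60.3] ang(deg) -4.87 z 0.0208 tilt deg x,y [-0.21  0.02] px [163. 233.] red [0.5166 0.4017]
```

```bash
python3 -m crank '3.45 0 0 -0.057;3.45 0 5 -0.057;3.45 0 10 -0.057;3.45 0 15 -0.057;3.45 0 18 -0.057;3.45 0 18.9 -0.057;3.45 0 18.9 -0.057';  python3 -m crank '0 0 0 0;0 0 0 0;0 0 0 0;0 0 0 0;0 0 0 0;0 0 0 0;0 0 0 0;0 0 0 0' 255 45
```

```text
clock: 11.05
ee_pos: [0.6166, 0.261, 0.0077]
ee_rot: [0.0, 1.0, 0.028, 0.0]
force: [-0.6, -0.2, 0.4]
finger_gap: 0.0869
grip_force: 0.0
clock: 12.05
ee_pos: [0.6163, 0.2621, 0.0073]
ee_rot: [-0.0, 1.0, 0.028, 0.0]
force: [1.0, 0.2, -0.6]
finger_gap: 0.0397
grip_force: 45.0
```

```bash
python3 -m crank '0 0 -3 0;0 0 -8 0;0 0 -13 0;-5 2 -13 0;-9 6 -13 0;-11.5 12 -13 0;-11.5 16 -13 0;-11.5 16 -13 0.057'
cat > dome.py <<'E'
from m import *
def domes(c):
    P=cloud(c);h=masks(c);S,V=h[...,1].astype(int),h[...,2].astype(int);Z=P[...,2]
    m=(S<60)&(V>110)&(Z>.044)&(Z<.068)&(P[...,0]>.54)&(P[...,0]<.65)
    for st,ce,b in blobs(m,200):
        if st[0]==0 or st[1]==0 or st[0]+st[2]>=560: continue
        cn=max(cv2.findContours(b.astype(np.uint8),0,2)[0],key=cv2.contourArea)[:,0].astype(float)
        w=np.array([ray(c,*q,.047)[:2] for q in cn])*1000
        o,r=cv2.minEnclosingCircle(w.astype(np.float32))
        A=np.c_[2*w,np.ones(len(w))];k=np.linalg.lstsq(A,(w**2).sum(1),rcond=None)[0];rr=np.sqrt(k[2]+k[0]**2+k[1]**2)
        Q=P[b];Q=Q[np.isfinite(Q[:,2])];A=np.c_[2*Q,np.ones(len(Q))];s=np.linalg.lstsq(A,(Q**2).sum(1),rcond=None)[0]
        print("dome",ce.round(0),"circ",k[:2].round(1),"r",rr.round(1),"enc",np.round(o,1),round(r,1),"sphere",(s[:3]*1e3).round(1),"rs",(1e3*np.sqrt(s[3]+s[:3]@s[:3])).round(1),"n",len(Q))
if __name__=="__main__":
    for f in("w1",): 
        d=np.load(f+".npz");domes({k:d[k] for k in d.files})
    from slab import st
    st();c=shot("wrist");domes(c);save(c,"w5.png");domes(shot("top"))
E
python3 dome.py
```

```text
clock: 13.05
ee_pos: [0.5093, 0.0898, 0.1359]
ee_rot: [0.002, 1.0, -0.005, -0.002]
force: [0.6, 0.6, -5.2]
finger_gap: 0.0394
grip_force: 44.5
dome [63. 91.] circ [597.1 -34.9] r 36.7 enc [597.1 -34.9] 37.2 sphere [596.9 -36.3   2.2] rs 58.7 n 4072
dome [158.  92.] circ [ 596.2 -135.5] r 36.6 enc [ 596.3 -135.4] 37.2 sphere [ 596.  -136.2    2.3] rs 58.6 n 4055
dome [277.  93.] circ [ 596.1 -261.7] r 12.0 enc [ 596.1 -261.7] 12.5 sphere [ 594.7 -261.9   60.5] rs 8.7 n 452
tcp [0.5093 0.0898 0.1359] yaw -0.0094 gap 0.0394 t 13.05
dome [227.  86.] circ [601.6 120.8] r 32.7 enc [597.  130.5] 53.4 sphere [602.2 122.   55.4] rs 27.7 n 1249
dome [312.  97.] circ [598.1  63.7] r 36.4 enc [598.1  63.7] 36.8 sphere [598.   63.8   2.3] rs 58.6 n 7338
dome [441.  97.] circ [597.2 -37.1] r 36.4 enc [597.2 -37. ] 36.8 sphere [597.1 -36.1   2.4] rs 58.5 n 7288
dome [307. 155.] circ [597.4 -37.2] r 34.7 enc [597.3 -35.8] 36.7 sphere [597.5 -35.   11.9] rs 50.3 n 620
dome [346. 157.] circ [ 596.5 -135.7] r 35.6 enc [ 596.5 -135.8] 36.6 sphere [ 596.4 -134.5   12.4] rs 50.1 n 659
```

View pics/w5.png

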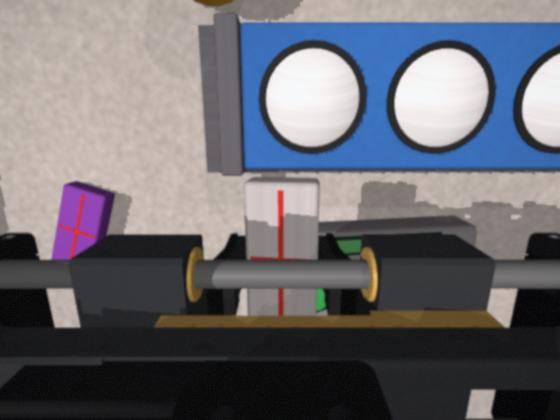

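The view shows dome 3 at (312,97), dome 2 at (441,97), and the slab held straight, with its red cross at (280,259). Now I place it on dome 3.

```bash
python3 -m crank '3 1 0 0;6 2 0 0;8.9 2.55 0 0;8.9 2.55 0 0;8.9 2.55 2.5 0;8.9 2.55 5 0;8.9 2.55 6.4 0;8.9 2.55 6.4 0'; python3 -m crank '0 0 0 0;0 0 0 0'
```

```text
clock: 14.15
ee_pos: [0.5988, 0.0709, 0.0727]
ee_rot: [-0.0, 1.0, 0.001, -0.001]
force: [-0.1, -0.9, -4.5]
finger_gap: 0.0393
grip_force: 44.5
clock: 14.4
ee_pos: [0.6, 0.0703, 0.074]
ee_rot: [-0.0, 1.0, -0.0, 0.001]
force: [0.0, 0.4, -4.8]
finger_gap: 0.0396
grip_force: 44.5
```

```bash
cat > avg.py <<'E'
from h import *
a=[]
for i in range(6):
    s=get_state();a.append(np.r_[s["ee_pos"],np.arctan2(*rot(s["ee_rot"])[1::-1,0]),s["force"][2]]);vision.read_camera("wrist")
a=np.array(a);print(a.mean(0).round(4),a.std(0).round(4))
E
python3 avg.py
```

```text
[ 5.9980e-01  7.0200e-02  7.3800e-02 -3.0000e-04 -5.1477e+00] [1.000e-04 1.000e-04 2.000e-04 1.000e-04 3.356e-01]
```

```bash
python3 -m crank '-0.13 0.6 0 0;-0.13 0.6 0.2 0;-0.13 0.6 0.45 0;-0.13 0.6 0.45 0;-0.13 0.6 0.45 0;-0.13 0.6 0.45 0'; python3 avg.py
```

```text
clock: 15.45
ee_pos: [0.5985, 0.0627, 0.0717]
ee_rot: [0.002, 1.0, -0.001, 0.0]
force: [-6.5, -4.1, 14.9]
finger_gap: 0.0397
grip_force: 44.9
[ 5.98500e-01  6.27000e-02  7.17000e-02 -1.30000e-03  1.45883e+01] [0.     0.     0.     0.     0.2846]
```

```bash
python3 -m crank '0 0 -0.4 0;0 -0.1 -0.4 0;0 -0.1 -0.4 0;0 -0.1 -0.25 0;0 -0.1 -0.25 0;0 -0.1 -0.25 0'; python3 avg.py
```

```text
clock: 16.5
ee_pos: [0.5981, 0.0654, 0.0715]
ee_rot: [0.0, 1.0, -0.0, -0.0]
force: [-3.2, -0.0, 1.5]
finger_gap: 0.0395
grip_force: 44.6
[ 5.982e-01  6.540e-02  7.150e-02 -1.000e-04  2.406e+00] [0.     0.     0.     0.     0.6563]
```

```bash
python3 -m crank '0 0 -0.1 0;0.03 0.1 -0.1 0;0.03 0.1 0 0;0.03 0.1 0 0;0.03 0.1 0 0'; python3 avg.py
```

```text
clock: 17.42
ee_pos: [0.5988, 0.0644, 0.0716]
ee_rot: [-0.0, 1.0, -0.0, 0.0]
force: [-1.8, 0.3, 2.6]
finger_gap: 0.0398
grip_force: 44.6
[ 5.9880e-01  6.4400e-02  7.1600e-02 -2.0000e-04  3.3527e+00] [0.     0.     0.     0.     0.7038]
```

```bash
python3 -m crank '0 0 0 0;0 0 0 0;0 0 0 0;0 0 0 0;0 0 0 0' 95 45; python3 -m crank '0 0 -2 0;0 0 -5 0;0 0 -9 0;-2 0 -12 0;-4 0 -12 0;-4 0 -12 0;-4 0 -12 0;-4 0 -12 0'; cat > lev.py <<'E'
import sys
from slab import *
c=slab(zt=.08,tol=.012)
if len(sys.argv)>1: save(c,sys.argv[1])
E
python3 lev.py w6.png
```

```text
clock: 18.35
ee_pos: [0.5986, 0.0642, 0.0712]
ee_rot: [0.0, 1.0, -0.0, 0.0]
force: [0.7, 0.8, 0.3]
finger_gap: 0.0544
grip_force: 0.0
clock: 19.35
ee_pos: [0.5592, 0.0642, 0.1911]
ee_rot: [-0.0, 1.0, -0.0, -0.0]
force: [0.3, -0.1, -0.0]
finger_gap: 0.0546
grip_force: 0.0
tcp [0.5592 0.0642 0.1911] yaw -0.0005 gap 0.0546 t 19.35
slab c [596.9  60.9] size [39.6 83.8] ang(deg) -0.0 z 0.0807 tilt deg x,y [1.27 2.5 ] px [284. 159.] red [0.5988 0.0606]
```

View pics/w6.png

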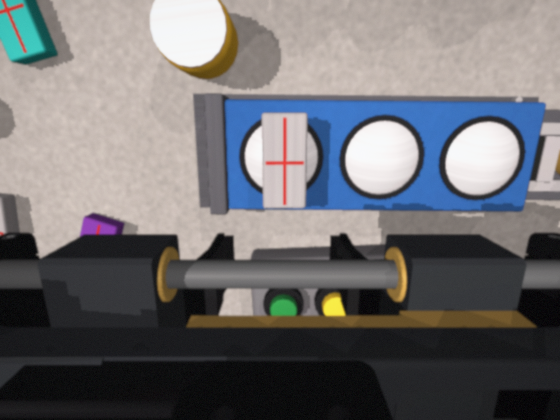

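Slab 1 stands on dome 3 with its cross at (284,161), but it tilts 2.5° towards −y and 1.3° towards −x. I regrip, shift +2.2 mm in y and +1.1 mm in x, and set it down again.

```bash
python3 -m crank '2 0.2 0 0;4 0.2 0 0;4 0.2 3 0;4 0.2 6 0;4 0.2 9 0;4 0.2 11 0;4 0.2 12 0;4 0.2 12 0'; python3 -m crank '0 0 0 0;0 0 0 0;0 0 0 0;0 0 0 0' 255 45; python3 avg.py; python3 -m crank '0 0 -0.4 0;0.1 -0.25 -0.4 0;0.1 -0.45 -0.4 0;0.1 -0.45 -0.4 0;0.1 -0.45 -0.4 0'; python3 avg.py
```

```text
clock: 20.4
ee_pos: [0.5986, 0.0623, 0.071]
ee_rot: [0.0, 1.0, -0.0, -0.0]
force: [0.7, -0.1, 0.9]
finger_gap: 0.0546
grip_force: 0.0
clock: 20.9
ee_pos: [0.5992, 0.0621, 0.0722]
ee_rot: [0.0, 1.0, -0.0, 0.001]
force: [0.2, -0.9, 3.9]
finger_gap: 0.0394
grip_force: 45.0
[ 5.9920e-01  6.2100e-02  7.2200e-02 -4.0000e-04  5.6828e+00] [0.    0.    0.    0.    0.916]
clock: 21.82
ee_pos: [0.5994, 0.0667, 0.075]
ee_rot: [0.0, 1.0, -0.0, -0.0]
force: [-0.4, 0.0, -4.5]
finger_gap: 0.0393
grip_force: 44.9
[ 5.9950e-01  6.6600e-02  7.5200e-02 -3.0000e-04 -5.0084e+00] [1.000e-04 0.000e+00 1.000e-04 1.000e-04 3.228e-01]
```

```bash
python3 -m crank '0.05 0 0.15 0;0.05 0 0.3 0;0.05 0 0.35 0;0.05 0 0.35 0;0.05 0 0.35 0'; python3 avg.py
```

```text
clock: 22.75
ee_pos: [0.6003, 0.0667, 0.0724]
ee_rot: [0.0, 1.0, -0.0, 0.0]
force: [-3.0, -0.6, 3.0]
finger_gap: 0.0393
grip_force: 45.0
[ 6.0030e-01  6.6700e-02  7.2400e-02 -3.0000e-04  4.5711e+00] [0.     0.     0.     0.     0.8302]
```

```bash
python3 -m crank '0 0 0 0;0 0 0 0;0 0 0 0;0 0 0 0;0 0 0 0' 95 45; python3 -m crank '0 0 -2 0;0 0 -5 0;0 0 -9 0;-2 0 -12 0;-4 0 -12 0;-4 0 -12 0;-4 0 -12 0;-4 0 -12 0';python3 lev.py; python3 lev.py|tail -1
```

```text
clock: 23.68
ee_pos: [0.6001, 0.0668, 0.0717]
ee_rot: [-0.0, 1.0, -0.0, 0.0]
force: [-1.0, 0.5, -0.4]
finger_gap: 0.0547
grip_force: 0.0
clock: 24.68
ee_pos: [0.5607, 0.0666, 0.1916]
ee_rot: [-0.0, 1.0, -0.0, -0.0]
force: [0.3, 0.5, -0.4]
finger_gap: 0.0548
grip_force: 0.0
tcp [0.5607 0.0666 0.1916] yaw -0.0006 gap 0.0548 t 24.675
slab c [597.9  66.9] size [39.7 84.9] ang(deg) -0.01 z 0.0807 tilt deg x,y [-0.2  -2.87] px [280. 159.] red [0.5993 0.0671]
slab c [598.2  67. ] size [83.9 39.7] ang(deg) 0.0 z 0.0806 tilt deg x,y [-0.2 -2.9] px [280. 159.] red [0.5986 0.0668]
```

Now it tilts −2.9° in y. The camera puts the dome at y≈0.0638 and the slab at 0.0669, so I shift back 2.5 mm.

```bash
python3 -m crank '2 0 0 0;3.95 0 0 0;3.95 0 3 0;3.95 0 6 0;3.95 0 9 0;3.95 0 11 0;3.95 0 11.95 0;3.95 0 11.95 0'; python3 -m crank '0 0 0 0;0 0 0 0;0 0 0 0;0 0 0 0' 255 45; python3 avg.py; python3 -m crank '0 0 -0.4 0;0 0.1 -0.4 0;0 0.25 -0.4 0;0 0.25 -0.4 0;0 0.25 -0.4 0'; python3 avg.py;  python3 -m crank '0 0 0.15 0;0 0 0.25 0;0 0 0.3 0;0 0 0.3 0;0 0 0.3 0'; python3 avg.py
```

```text
clock: 25.78
ee_pos: [0.5996, 0.0669, 0.0721]
ee_rot: [-0.0, 1.0, -0.0, -0.0]
force: [-0.8, -0.4, -0.5]
finger_gap: 0.0547
grip_force: 0.0
clock: 26.28
ee_pos: [0.6004, 0.0675, 0.0733]
ee_rot: [-0.0, 1.0, 0.0, 0.001]
force: [-0.3, 1.8, 5.3]
finger_gap: 0.0394
grip_force: 45.0
[6.0040e-01 6.7400e-02 7.3300e-02 1.0000e-04 5.8123e+00] [0.     0.     0.     0.     0.3956]
clock: 27.2
ee_pos: [0.5994, 0.0641, 0.076]
ee_rot: [0.0, 1.0, -0.0, -0.0]
force: [0.2, 0.5, -5.1]
finger_gap: 0.0395
grip_force: 45.0
[ 5.995e-01  6.430e-02  7.620e-02 -1.000e-04 -5.327e+00] [1.000e-04 1.000e-04 1.000e-04 1.000e-04 2.578e-01]
clock: 28.12
ee_pos: [0.5996, 0.0642, 0.0735]
ee_rot: [0.0, 1.0, -0.0, 0.0]
force: [-0.7, 0.2, -2.3]
finger_gap: 0.0396
grip_force: 45.0
[ 5.996e-01  6.420e-02  7.350e-02 -2.000e-04 -1.273e+00] [0.     0.     0.     0.     0.5759]
```

Light contact. I release.

```bash
python3 -m crank '0 0 0 0;0 0 0 0;0 0 0 0;0 0 0 0;0 0 0 0' 95 45; python3 -m crank '0 0 -2 0;0 0 -5 0;0 0 -9 0;-2 0 -12 0;-4 0 -12 0;-4 0 -12 0;-4 0 -12 0;-4 0 -12 0';python3 lev.py; python3 lev.py|tail -1
```

```text
clock: 29.05
ee_pos: [0.5997, 0.0642, 0.0733]
ee_rot: [-0.0, 1.0, -0.0, 0.0]
force: [-0.2, -0.1, 0.1]
finger_gap: 0.0544
grip_force: 0.0
clock: 30.05
ee_pos: [0.5601, 0.0642, 0.1931]
ee_rot: [-0.0, 1.0, -0.0, -0.0]
force: [-0.5, -0.7, 0.4]
finger_gap: 0.0547
grip_force: 0.0
tcp [0.5601 0.0642 0.1931] yaw -0.0005 gap 0.0547 t 30.05
slab c [596.8  62.6] size [39.7 84.5] ang(deg) -0.0 z 0.0808 tilt deg x,y [1.4  0.84] px [282. 160.] red [0.5988 0.0624]
slab c [597.1  62.7] size [39.7 83.7] ang(deg) -0.28 z 0.0808 tilt deg x,y [1.39 1.05] px [282. 160.] red [0.5991 0.0625]
```

```bash
python3 -m crank '2 0.1 0 0;3.95 0.1 0 0;3.95 0.1 3 0;3.95 0.1 6 0;3.95 0.1 9 0;3.95 0.1 11 0;3.95 0.1 11.95 0;3.95 0.1 11.95 0'; python3 -m crank '0 0 0 0;0 0 0 0;0 0 0 0;0 0 0 0' 255 45; python3 avg.py; python3 -m crank '0 0 -0.4 0;0.1 -0.17 -0.4 0;0.12 -0.17 -0.4 0;0.12 -0.17 -0.4 0;0.12 -0.17 -0.4 0'; python3 avg.py;  python3 -m crank '0 0 0.15 0;0 0 0.25 0;0 0 0.3 0;0 0 0.3 0;0 0 0.3 0'; python3 avg.py
```

```text
clock: 31.15
ee_pos: [0.5991, 0.0633, 0.0736]
ee_rot: [0.0, 1.0, -0.0, -0.0]
force: [-0.4, 0.4, 0.7]
finger_gap: 0.0546
grip_force: 0.0
clock: 31.65
ee_pos: [0.5998, 0.0635, 0.0748]
ee_rot: [-0.0, 1.0, -0.0, 0.001]
force: [-0.2, -0.1, 5.1]
finger_gap: 0.0391
grip_force: 45.0
[ 5.9980e-01  6.3500e-02  7.4700e-02 -1.0000e-04  5.9654e+00] [0.     0.     0.     0.     0.7243]
clock: 32.58
ee_pos: [0.6001, 0.0648, 0.0775]
ee_rot: [0.0, 1.0, -0.0, -0.0]
force: [0.7, 0.2, -5.2]
finger_gap: 0.0389
grip_force: 45.0
[ 6.0020e-01  6.4900e-02  7.7700e-02 -2.0000e-04 -5.3136e+00] [1.000e-04 0.000e+00 1.000e-04 0.000e+00 3.217e-01]
clock: 33.5
ee_pos: [0.6003, 0.0649, 0.075]
ee_rot: [0.0, 1.0, -0.0, 0.0]
force: [-0.6, -0.6, -3.3]
finger_gap: 0.0389
grip_force: 45.0
[ 6.0030e-01  6.4900e-02  7.4900e-02 -2.0000e-04 -2.7908e+00] [0.    0.    0.    0.    0.448]
```

```bash
python3 -m crank '0 0 -0.1 0;0.07 0 -0.1 0;0.07 0 0.03 0;0.07 0 0.03 0;0.07 0 0.03 0'; python3 avg.py; python3 -m crank '0 0 0 0;0 0 0 0;0 0 0 0;0 0 0 0;0 0 0 0' 95 45; python3 -m crank '0 0 -2 0;0 0 -5 0;0 0 -9 0;-2 0 -12 0;-4 0 -12 0;-4 0 -12 0;-4 0 -12 0;-4 0 -12 0';python3 lev.py; python3 lev.py|tail -1
```

```text
clock: 34.42
ee_pos: [0.6013, 0.065, 0.0749]
ee_rot: [0.0, 1.0, -0.0, 0.0]
force: [-0.8, -0.5, -0.2]
finger_gap: 0.0389
grip_force: 45.0
[ 6.013e-01  6.500e-02  7.490e-02 -2.000e-04  2.918e-01] [0.     0.     0.     0.     0.7991]
clock: 35.35
ee_pos: [0.601, 0.065, 0.0744]
ee_rot: [0.0, 1.0, -0.0, 0.0]
force: [-0.2, -0.2, -0.2]
finger_gap: 0.0546
grip_force: 0.0
clock: 36.35
ee_pos: [0.5616, 0.0649, 0.1943]
ee_rot: [-0.0, 1.0, -0.0, -0.0]
force: [-0.6, -0.2, 0.6]
finger_gap: 0.0549
grip_force: 0.0
tcp [0.5616 0.0649 0.1943] yaw -0.0005 gap 0.0549 t 36.35
slab c [599.   64.4] size [39.8 84.8] ang(deg) -0.0 z 0.0807 tilt deg x,y [-1.02 -0.33] px [281. 160.] red [0.5995 0.0643]
slab c [598.8  64.3] size [39.7 84.7] ang(deg) -0.0 z 0.0806 tilt deg x,y [-1.09 -0.57] px [281. 159.] red [0.5995 0.0643]
```

Slab 1 is within about 1.2° of level. Now slab 2.

```bash
python3 -m crank '-1 -6 0 0;-2.5 -12 0 0;-4 -18 0 0;-5.5 -24 0 0;-7 -30 0 0;-8.2 -33.7 0 0;-8.2 -33.7 0 0;-8.2 -33.7 0 0' 0 45; python3 -m crank '0 0 0 0;0 0 0 0;0 0 0 0'; python3 slab.py w7.png
```

```text
clock: 37.45
ee_pos: [0.4796, 0.4012, 0.1939]
ee_rot: [0.001, 1.0, -0.0, -0.0]
force: [1.0, -0.1, 0.2]
finger_gap: 0.0872
grip_force: 0.0
clock: 37.83
ee_pos: [0.4795, 0.4013, 0.1946]
ee_rot: [0.0, 1.0, -0.001, 0.0]
force: [0.7, -0.6, -0.2]
finger_gap: 0.087
grip_force: 0.0
tcp [0.4795 0.4013 0.1946] yaw -0.0014 gap 0.087 t 37.825
slab c [598.1 137.6] size [ 12.9 121.3] ang(deg) -0.35 z 0.0204 tilt deg x,y [ 0.33 53.04] px [537.  72.] red None
slab c [510.2 402.7] size [39.7 85.5] ang(deg) -5.45 z 0.0208 tilt deg x,y [0.01 0.09] px [279. 160.] red [0.5102 0.4026]
slab c [456.5  99.2] size [18.9 58.2] ang(deg) -4.61 z 0.0196 tilt deg x,y [ 0.32 10.45] px [544. 207.] red None
```

View pics/w7.png

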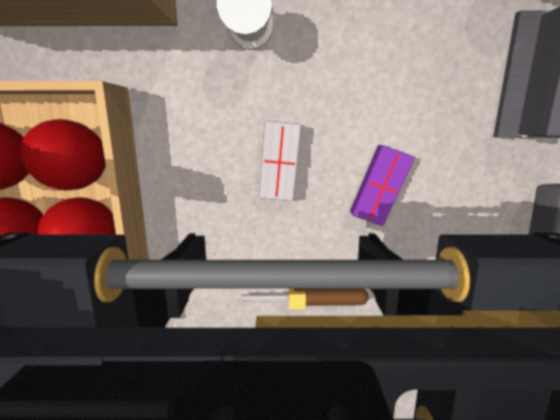

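The view shows the grey slab at (281,161), clear of the purple one at (383,185). I grasp it.

```bash
python3 -m crank '3.1 -0.14 0 0.0935;3.1 -0.14 5 0.0935;3.1 -0.14 10 0.0935;3.1 -0.14 15 0.0935;3.1 -0.14 18 0.0935;3.1 -0.14 18.8 0.0935;3.1 -0.14 18.8 0.0935;3.1 -0.14 18.8 0.0935' 60 45;  python3 -m crank '0 0 0 0;0 0 0 0;0 0 0 0;0 0 0 0;0 0 0 0;0 0 0 0;0 0 0 0' 255 45; python3 avg.py
```

```text
clock: 38.88
ee_pos: [0.5111, 0.4043, 0.0083]
ee_rot: [-0.001, 0.999, -0.047, 0.001]
force: [-0.5, 0.6, 0.5]
finger_gap: 0.0666
grip_force: 0.0
clock: 39.75
ee_pos: [0.5102, 0.4035, 0.0067]
ee_rot: [-0.0, 0.999, -0.047, 0.0]
force: [-1.0, 0.1, 2.9]
finger_gap: 0.0394
grip_force: 45.0
[ 0.5101  0.4036  0.0067 -0.0936  3.0653] [0.     0.     0.     0.     0.6798]
```

```bash
python3 -m crank '0 0 -4 0;0 0 -9 0;0 2 -13 0;0.5 7 -14 0;1 13 -14 0;1.5 19 -14 -0.04;2 25 -14 -0.084;2 25 -14 -0.084' - 55; python3 -m crank '0 0 0 0;0 0 0 0'; python3 avg.py
```

```text
clock: 41.05
ee_pos: [0.505, 0.1441, 0.144]
ee_rot: [0.003, 1.0, -0.01, -0.003]
force: [-0.2, 0.0, -6.1]
finger_gap: 0.0392
grip_force: 55.0
clock: 41.3
ee_pos: [0.5058, 0.154, 0.1459]
ee_rot: [-0.0, 1.0, -0.004, -0.001]
force: [-0.5, 0.6, -4.9]
finger_gap: 0.0397
grip_force: 55.0
[ 0.5061  0.1538  0.1461 -0.0074 -5.4195] [2.000e-04 3.000e-04 2.000e-04 4.000e-04 3.021e-01]
```

```bash
python3 -m crank '0 4 0 0;0 10 0 0;0 16 0 0;0 22 0 0;0 27 0 0;0 28.9 0 0;0 28.9 0 0;0 28.9 0 0'; python3 dome.py; python3 avg.py
```

```text
clock: 42.6
ee_pos: [0.5039, -0.1348, 0.1465]
ee_rot: [-0.0, 1.0, -0.004, 0.0]
force: [0.1, 0.6, -6.6]
finger_gap: 0.0397
grip_force: 55.0
dome [63. 91.] circ [597.1 -34.9] r 36.7 enc [597.1 -34.9] 37.2 sphere [596.9 -36.3   2.2] rs 58.7 n 4072
dome [158.  92.] circ [ 596.2 -135.5] r 36.6 enc [ 596.3 -135.4] 37.2 sphere [ 596.  -136.2    2.3] rs 58.6 n 4055
dome [277.  93.] circ [ 596.1 -261.7] r 12.0 enc [ 596.1 -261.7] 12.5 sphere [ 594.7 -261.9   60.5] rs 8.7 n 452
tcp [ 0.5039 -0.1348  0.1465] yaw -0.0078 gap 0.0397 t 42.6
dome [157.  94.] circ [597.1 -35.5] r 36.6 enc [597.1 -35.5] 37.0 sphere [596.9 -36.2   2.1] rs 58.8 n 6828
dome [281.  94.] circ [ 596.2 -136.2] r 36.6 enc [ 596.2 -136.2] 36.9 sphere [ 596.1 -136.2    2.1] rs 58.8 n 6836
dome [59. 95.] circ [598.1  51.3] r 25.6 enc [597.8  54.5] 34.2 sphere [597.8  60.7  18.9] rs 43.7 n 2295
dome [441.  95.] circ [ 595.2 -265.9] r 14.7 enc [ 596.  -265.3] 17.1 sphere [ 594.8 -261.4   53.5] rs 12.7 n 1049
dome [305. 155.] circ [597.6 -33.8] r 34.4 enc [597.2 -35.7] 36.9 sphere [597.3 -34.4  11. ] rs 50.9 n 599
[ 0.5039 -0.1352  0.1465 -0.0076 -5.9706] [1.000e-04 4.000e-04 0.000e+00 6.000e-04 4.514e-01]
```

```bash
python3 -m crank '4 0 0 0;8 0 0 0;9.4 0 0 0;9.4 0 2 0;9.4 0 4.5 0;9.4 0 6.5 0;9.4 0 6.8 0;9.4 0 6.8 0'; python3 -m crank '0 0 0 0;0 0 0 0'; python3 avg.py
```

```text
clock: 44.0
ee_pos: [0.5979, -0.1374, 0.0788]
ee_rot: [0.0, 1.0, -0.005, 0.0]
force: [0.8, -1.1, -5.6]
finger_gap: 0.0395
grip_force: 55.0
clock: 44.25
ee_pos: [0.5983, -0.1375, 0.0794]
ee_rot: [0.0, 1.0, -0.005, 0.001]
force: [0.1, 0.2, -6.8]
finger_gap: 0.0396
grip_force: 55.0
[ 0.598  -0.1374  0.079  -0.0097 -6.0098] [2.000e-04 0.000e+00 2.000e-04 0.000e+00 4.228e-01]
```

```bash
python3 -m crank '0 -0.2 0 0;0 -0.2 0.3 0;0 -0.2 0.6 0;0 -0.2 0.6 0;0 -0.2 0.6 0'; python3 avg.py;
```

```text
clock: 45.18
ee_pos: [0.5978, -0.1354, 0.0724]
ee_rot: [0.0, 1.0, -0.005, 0.0]
force: [0.3, 0.4, -5.7]
finger_gap: 0.0393
grip_force: 55.0
[ 0.5978 -0.1354  0.0726 -0.0097 -6.033 ] [0.000e+00 0.000e+00 1.000e-04 0.000e+00 5.228e-01]
```

```bash
python3 -m crank '0 0 0.1 0;0 0 0.15 0;0 0 0.15 0;0 0 0.15 0'; python3 avg.py;
```

```text
clock: 45.98
ee_pos: [0.5978, -0.1353, 0.071]
ee_rot: [0.0, 1.0, -0.005, 0.0]
force: [-0.4, -0.4, -6.1]
finger_gap: 0.0395
grip_force: 55.0
[ 0.5978 -0.1353  0.071  -0.0097 -5.7229] [0.     0.     0.     0.     0.7672]
```

```bash
python3 -m crank '0 0 0.1 0;0 0 0.15 0;0 0 0.15 0;0 0 0.15 0'; python3 avg.py;
```

```text
clock: 46.78
ee_pos: [0.5978, -0.1353, 0.0695]
ee_rot: [0.0, 1.0, -0.005, 0.0]
force: [0.5, 0.5, -6.4]
finger_gap: 0.0394
grip_force: 55.0
[ 0.5978 -0.1353  0.0695 -0.0097 -6.0322] [0.     0.     0.     0.     0.2859]
```

```bash
python3 -m crank '0 0 0.1 0;0 0 0.15 0;0 0 0.15 0;0 0 0.15 0'; python3 avg.py; python3 -m crank '0 0 0.1 0;0 0 0.1 0;0 0 0.1 0'; python3 avg.py
```

```text
clock: 47.58
ee_pos: [0.5978, -0.1353, 0.068]
ee_rot: [0.0, 1.0, -0.005, 0.0]
force: [-0.1, -0.3, -5.8]
finger_gap: 0.0392
grip_force: 55.0
[ 0.5978 -0.1353  0.068  -0.0097 -5.9266] [0.    0.    0.    0.    0.452]
clock: 48.25
ee_pos: [0.5977, -0.1353, 0.067]
ee_rot: [0.0, 1.0, -0.005, -0.0]
force: [-0.7, -0.0, -5.5]
finger_gap: 0.0395
grip_force: 55.0
[ 0.5978 -0.1353  0.067  -0.0097 -5.5624] [0.    0.    0.    0.    0.398]
```

```bash
python3 -m crank '0 0 0.07 0;0 0 0.07 0;0 0 0.07 0'; python3 avg.py; python3 slab.py | head -1
```

```text
clock: 48.92
ee_pos: [0.5979, -0.1353, 0.0666]
ee_rot: [0.0, 1.0, -0.005, 0.0]
force: [-0.6, 0.8, -1.9]
finger_gap: 0.0394
grip_force: 55.0
[ 0.5979 -0.1353  0.0666 -0.0097 -1.8369] [0.     0.     0.     0.     0.7684]
tcp [ 0.5979 -0.1353  0.0666] yaw -0.0097 gap 0.0401 t 49.225
```

Contact is at the nominal height. I release and check.

```bash
python3 -m crank '0 0 0 0;0 0 0 0;0 0 0 0;0 0 0 0;0 0 0 0' 95 45; python3 -m crank '0 0 -2 0;0 0 -5 0;0 0 -9 0;-2 0 -12 0;-4 0 -12.5 0;-4 0 -12.5 0;-4 0 -12.5 0;-4 0 -12.5 0';python3 lev.py; python3 lev.py|tail -1
```

```text
clock: 49.9
ee_pos: [0.5978, -0.1353, 0.0663]
ee_rot: [0.0, 1.0, -0.005, 0.0]
force: [0.5, -0.3, 0.1]
finger_gap: 0.0545
grip_force: 0.0
clock: 50.9
ee_pos: [0.5582, -0.1348, 0.1909]
ee_rot: [-0.0, 1.0, -0.005, -0.0]
force: [-0.2, 0.2, -0.5]
finger_gap: 0.0544
grip_force: 0.0
tcp [ 0.5582 -0.1348  0.1909] yaw -0.0094 gap 0.0544 t 50.9
slab c [599.  60.] size [47.  84.6] ang(deg) -0.8 z 0.0804 tilt deg x,y [-0.9   3.85] px [ 61. 158.] red [0.5992 0.0643]
slab c [ 598.2 -136.5] size [39.7 84.4] ang(deg) -0.77 z 0.0806 tilt deg x,y [-2.17  0.23] px [282. 157.] red [ 0.5988 -0.1367]
slab c [ 598.1 -136.5] size [39.7 84.4] ang(deg) -0.84 z 0.0806 tilt deg x,y [-2.17  0.22] px [282. 157.] red [ 0.599  -0.1367]
```

y is fine, and x tilts 2.2°. I regrip and shift −2.1 mm in x.

```bash
python3 -m crank '2 0.05 0 0;3.95 0.05 0 0;3.95 0.05 3 0;3.95 0.05 6 0;3.95 0.05 9 0;3.95 0.05 11 0;3.95 0.05 12.3 0;3.95 0.05 12.3 0'; python3 -m crank '0 0 0 0;0 0 0 0;0 0 0 0;0 0 0 0' 255 45; python3 avg.py; python3 -m crank '0 0 -0.4 0;-0.1 0 -0.4 0;-0.2 0 -0.4 0;-0.2 0 -0.4 0;-0.2 0 -0.4 0'; python3 avg.py;  python3 -m crank '0 0 0.15 0;0 0 0.25 0;0 0 0.3 0;0 0 0.3 0;0 0 0.3 0'; python3 avg.py
```

```text
clock: 52.0
ee_pos: [0.5968, -0.1357, 0.0673]
ee_rot: [-0.0, 1.0, -0.005, -0.001]
force: [0.0, -0.3, -0.0]
finger_gap: 0.0546
grip_force: 0.0
clock: 52.5
ee_pos: [0.5979, -0.1357, 0.0693]
ee_rot: [0.0, 1.0, -0.005, 0.001]
force: [0.5, 0.9, 3.9]
finger_gap: 0.0396
grip_force: 45.0
[ 0.598  -0.1357  0.0692 -0.0096  5.2833] [0.000e+00 0.000e+00 0.000e+00 1.000e-04 7.591e-01]
clock: 53.42
ee_pos: [0.5951, -0.1358, 0.0721]
ee_rot: [-0.0, 1.0, -0.005, -0.0]
force: [-0.2, 0.3, -5.9]
finger_gap: 0.0393
grip_force: 45.0
[ 0.5952 -0.1358  0.0722 -0.0097 -5.4963] [1.000e-04 0.000e+00 1.000e-04 0.000e+00 5.432e-01]
clock: 54.35
ee_pos: [0.5952, -0.1358, 0.0695]
ee_rot: [0.0, 1.0, -0.005, 0.0]
force: [-0.8, 0.7, -2.3]
finger_gap: 0.0389
grip_force: 45.0
[ 0.5952 -0.1358  0.0695 -0.0097 -1.9661] [0.     0.     0.     0.     0.3246]
```

```bash
python3 -m crank '0 0 0 0;0 0 0 0;0 0 0 0;0 0 0 0;0 0 0 0' 95 45; python3 -m crank '0 0 -2 0;0 0 -5 0;0 0 -9 0;-2 0 -12 0;-4 0 -12.5 0;-4 0 -12.5 0;-4 0 -12.5 0;-4 0 -12.5 0';python3 lev.py; python3 lev.py|tail -1
```

```text
clock: 55.28
ee_pos: [0.5954, -0.1358, 0.0694]
ee_rot: [0.0, 1.0, -0.005, 0.0]
force: [-0.0, 0.1, 0.2]
finger_gap: 0.0544
grip_force: 0.0
clock: 56.28
ee_pos: [0.5557, -0.1352, 0.1936]
ee_rot: [-0.0, 1.0, -0.005, -0.0]
force: [-0.2, 0.7, -0.2]
finger_gap: 0.0547
grip_force: 0.0
tcp [ 0.5557 -0.1352  0.1936] yaw -0.0093 gap 0.0547 t 56.275
slab c [598.8  59.9] size [47.3 85.1] ang(deg) -1.0 z 0.0805 tilt deg x,y [-0.93  3.69] px [ 62. 155.] red [0.5993 0.0643]
slab c [ 594.9 -136.9] size [39.7 84.4] ang(deg) -0.64 z 0.0808 tilt deg x,y [1.22 0.65] px [282. 157.] red [ 0.5951 -0.137 ]
slab c [ 594.8 -137. ] size [39.7 84.3] ang(deg) -0.51 z 0.0807 tilt deg x,y [1.17 0.7 ] px [282. 157.] red [ 0.595  -0.1371]
```

Both slabs are within about 1.4° of level. The white press stalled higher than a key bottoming from 58 mm should, so before going on I check the key geometry to make sure it counted.

```bash
python3 -m crank '-4 -1 0 0;-8 -5 0 0;-11 -10 0 0;-12 -13.8 2 0;-12 -13.8 3.5 0;-12 -13.8 3.5 0;-12 -13.8 3.5 0' 255 20; python3 - <<'E'
from m import *
from slab import st
st();c=shot("wrist");save(c,"w8.png",(100,120,380,240),2.8);P=cloud(c);h=masks(c);H,S,V=[h[...,i].astype(int) for i in range(3)];Z=P[...,2]
for nm,m in (("g",(abs(H-65)<20)&(S>120)),("y",(abs(H-27)<8)&(S>120)),("w",(S<40)&(V>150))):
    for s_,ce,b in blobs(m&(Z>.045)&(Z<.068)&(P[...,0]<.5),100):
        r=int(round(ce[1]));u0=int(ce[0]);print(nm,ce.round(1),s_[2:],ray(c,*ce,.062).round(4),[(u-u0,int(Z[r,u]*1e4)/10,int(P[r,u,1]*1e4)/10) for u in range(u0-34,u0+35,4)])
E
```

```text
clock: 57.25
ee_pos: [0.4374, 0.0027, 0.1595]
ee_rot: [0.0, 1.0, -0.006, 0.0]
force: [-0.3, -0.0, -0.2]
finger_gap: 0.0015
grip_force: 0.0
tcp [0.4374 0.0027 0.1595] yaw -0.0119 gap 0.0015 t 57.25
g [215.  210.7] [ 35  34 925] [0.4343 0.0606 0.062 ] [(-34, -0.4, 113.4), (-30, 40.3, 95.3), (-26, 41.3, 91.2), (-22, 40.7, 87.5), (-18, 54.1, 79.7), (-14, 63.3, 73.5), (-10, 61.7, 70.4), (-6, 63.0, 66.5), (-2, 63.4, 62.9), (2, 62.6, 59.5), (6, 63.5, 55.8), (10, 62.8, 52.4), (14, 63.1, 48.8), (18, 54.7, 46.7), (22, 52.2, 43.5), (26, 53.5, 39.6), (30, 40.2, 37.7), (34, 40.0, 33.8)]
y [279.3 207.5] [  36   36 1002] [0.4366 0.0035 0.062 ] [(-34, 41.2, 36.4), (-30, 40.0, 32.7), (-26, 42.1, 28.7), (-22, 52.0, 24.0), (-18, 52.6, 20.3), (-14, 61.4, 16.1), (-10, 63.1, 12.5), (-6, 62.2, 9.0), (-2, 62.9, 5.5), (2, 61.9, 1.9), (6, 63.6, -1.5), (10, 62.4, -5.0), (14, 63.0, -8.5), (18, 52.9, -12.6), (22, 53.5, -16.2), (26, 40.0, -20.9), (30, 41.0, -24.6), (34, 40.6, -28.5)]
w [343.9 204. ] [ 35  35 936] [ 0.4391 -0.0535  0.062 ] [(-34, 41.4, -24.6), (-30, 42.1, -28.3), (-26, 40.3, -32.3), (-22, 53.1, -34.4), (-18, 52.8, -38.1), (-14, 61.8, -40.4), (-10, 62.1, -43.8), (-6, 61.3, -47.5), (-2, 62.9, -50.7), (2, 61.9, -54.5), (6, 62.7, -57.8), (10, 63.5, -61.2), (14, 62.8, -64.8), (18, 52.4, -71.1), (22, 52.0, -74.9), (26, 41.1, -81.8), (30, 41.7, -85.4), (34, 36.1, -91.0)]
```

View pics/w8.png

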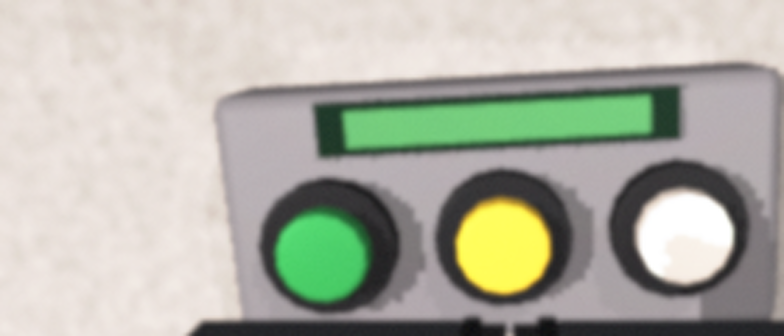

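The keys' tops are at 62 mm and the collars at 53 mm. So the white press, which stopped at 55.7 mm, bottomed fully and counted. Now I press yellow.

```bash
python3 -m crank '0 0 3 0;0 0 6 0;0 0 8.5 0;0 0 9.2 0;0 0 9.2 0;0 0 9.2 0'; python3 avg.py
```

```text
clock: 58.05
ee_pos: [0.4376, 0.0037, 0.0682]
ee_rot: [0.0, 1.0, -0.005, 0.001]
force: [-0.4, 0.2, 0.4]
finger_gap: 0.0004
grip_force: 0.0Traceback (most recent call last):
  File "avg.py", line 4, in <module>
    s=get_state();a.append(np.r_[s["ee_pos"],np.arctan2(*rot(s["ee_rot"])[1::-1,0]),s["force"][2]]);vision.read_camera("wrist")
                                                                                                    ~~~~~~~~~~~~~~~~~~^^^^^^^^^
ValueError: 200 camera calls are used up
```

The camera budget is spent, but all positions are known, so I continue on force feedback.

```bash
python3 -m crank '0 0 0.5 0;0 0 0.9 0;0 0 1.2 0;0 0 1.35 0;0 0 1.35 0;0 0 1.35 0'
```

```text
clock: 59.0
ee_pos: [0.4372, 0.0037, 0.056]
ee_rot: [0.001, 1.0, -0.005, 0.0]
force: [-6.7, -0.4, 27.7]
finger_gap: 0.0005
grip_force: 14.1
```

```bash
python3 -m crank '0 0 -2 0;0 0 -4 0;-0.2 -3 -4 0;-0.35 -5.7 -4 0;-0.35 -5.7 -4 0;-0.35 -5.7 -4 0'; python3 -m crank '0 0 1 0;0 0 2 0;0 0 2.8 0;0 0 2.8 0;0 0 2.8 0'
```

```text
clock: 59.75
ee_pos: [0.4333, 0.06, 0.0934]
ee_rot: [0.0, 1.0, -0.005, -0.001]
force: [-0.4, -0.0, -0.5]
finger_gap: 0.0007
grip_force: 0.0
clock: 60.38
ee_pos: [0.4338, 0.0608, 0.0658]
ee_rot: [-0.0, 1.0, -0.005, 0.0]
force: [-0.3, 0.2, -0.0]
finger_gap: 0.0005
grip_force: 0.0
```

```bash
python3 -m crank '0 0 0.4 0;0 0 0.8 0;0 0 1.1 0;0 0 1.15 0;0 0 1.15 0;0 0 1.15 0'
```

```text
clock: 61.12
ee_pos: [0.4343, 0.0609, 0.0561]
ee_rot: [0.001, 1.0, -0.005, 0.001]
force: [-4.7, -0.9, 21.1]
finger_gap: 0.0004
grip_force: 11.0
```

Green bottomed too. I rise clear and hand in.

```bash
python3 -m crank '0 0 -2 0;0 0 -6 0;0 0 -12 0;0 0 -14 0;0 0 -14 0;0 0 -14 0;0 0 -14 0;0 0 -14 0' && python3 -c "
from rig import ticket
print(ticket.finish_job())"
```

```text
clock: 62.12
ee_pos: [0.4331, 0.0607, 0.1933]
ee_rot: [0.0, 1.0, -0.005, -0.001]
force: [0.4, 0.1, -0.3]
finger_gap: 0.0003
grip_force: 0.0
the job is handed in; nothing more can be done
None
```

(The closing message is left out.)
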